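# Lay out a small clarinet in playing order

## Task

Lay out the small black clarinet ready for assembly. Put its lower joint in the cradle's front groove and its upper joint in the groove behind, both centred, keys up and with their mouthpiece ends to the left. Then stand the bell beyond the right end of the lower joint, the barrel beyond the left end of the upper joint and the capped mouthpiece left of the barrel, each upright on the mat, in line with its joint and about 2 cm clear of its neighbour; leave the rosewood barrel, the oil bottle and the grease tin where they are.

Things in the scene. Friction and masses are not known exactly. Their poses are not given: they have to be found in the camera images.
- cradle: Fixed wooden rest 170x130x40 mm, origin under its centre on the 3 mm bench mat (top z=0.003). Left/right/front as seen by the robot: its +y is left, -x front. Rails 12 mm thick at y=+-55 mm (only an 8 mm board between) each have felt-lined 90-degree V notches, 44 mm wide at the top, bottom 17.5 mm up, at x=-42 mm (front groove) and +42 mm (rear). A joint in a groove lies along y, its axis 35 mm above the origin.
- lower_mid (a point): The lower joint, a black tube 25 mm thick, 190 mm long, silver keys, three large cups. Point: mid-length, on its axis, 15 mm above the mat. x along it: +x mouthpiece end at +95 mm (30 mm socket, silver ring), -x bell end at -95 mm (21 mm cork tenon); z out of the keys. Key feet (28 mm wide, down to the mat) at 16-36 mm either side of the middle; grip the plain middle 32 mm. Starts keys up, +x roughly left. 160 g.
- upper_mid (a point): The upper joint, a black tube 25 mm thick, 170 mm long, silver keys, smaller cups, a 21 mm cork tenon at both ends, no socket. Point: mid-length, on its axis, 15 mm above the mat. x along it: +x mouthpiece end at +85 mm (two small cups, slanting lever), -x end at -85 mm; z out of the keys. Key feet and plain middle as on the lower joint. Starts keys up, +x roughly left. 130 g.
- barrel_mid (a point): Black barrel with silver rings and open bore, standing on the mat: 31 mm in diameter at the middle, 29 mm at the ends, 45 mm tall. Point: its centre, half-way up; z up. 35 g.
- mouthpiece_mid (a point): Mouthpiece with its silver cap on, standing on its cork tenon on the mat, 78 mm tall: 21 mm cork foot, black shank 25 mm in diameter from 14 to 34 mm up, cap 28 mm in diameter from 34 to 60 mm up, tapering to 22 mm at the top. Point: its centre, 39 mm up; z up. Tips easily. 45 g.
- bell_mid (a point): Black bell standing on its flare on the mat, 90 mm tall: foot 66 mm in diameter with a silver rim, neck 35 mm at 56 to 64 mm up, socket 38 mm in diameter from 70 to 90 mm up with a silver ring on top. Point: its centre, 45 mm up; z up. 80 g.
- rosewood_barrel_mid (a point): Barrel of another clarinet: red-brown wood, brass rings, same size as the black barrel, standing among the parts. Leave it. Point: its centre, half-way up.
- oil_bottle_mid (a point): Small black oil bottle with a red cap, 32 mm in diameter, 75 mm tall, standing. Leave it. Point: half-way up.
- grease_tin_mid (a point): Flat round grease tin with a green lid, 43 mm in diameter, 20 mm tall. Leave it. Point: half-way up.

How it is judged:
At the end, for the whole second after the job is handed in: Joints in their grooves, centred within 12 mm, keys up, mouthpiece ends left. Bell off the lower joint's right end, barrel off the upper joint's left end, mouthpiece beyond it: upright on the mat, within 12 mm of the joint's line, gaps 2 cm within 12 mm. All released and at rest (x of lower_mid in the frame of cradle between -0.05 and -0.034 m and y of lower_mid in the frame of cradle between -0.012 and 0.012 m and z of lower_mid in the frame of cradle between 0.03 and 0.041 m and angle between the x axis of each of lower_mid, upper_mid and the y axis of cradle, either way round below 0.12 rad and angle between each of lower_mid, upper_mid's own z axis and vertical below 0.45 rad and x of upper_mid in the frame of cradle between 0.034 and 0.05 m and y of upper_mid in the frame of cradle between -0.012 and 0.012 m and z of upper_mid in the frame of cradle between 0.03 and 0.041 m and x of bell_mid in the frame of lower_mid between -0.16 and -0.136 m and y of bell_mid in the frame of lower_mid between -0.012 and 0.012 m and y of bell_mid in the frame of cradle below -0.1 m and x of barrel_mid in the frame of upper_mid between 0.1085 and 0.1325 m and y of barrel_mid in the frame of upper_mid between -0.012 and 0.012 m and y of barrel_mid in the frame of cradle above 0.08 m and horizontal distance between mouthpiece_mid and barrel_mid between 0.0375 and 0.0615 m and x of mouthpiece_mid in the frame of upper_mid above 0.14 m and y of mouthpiece_mid in the frame of upper_mid between -0.012 and 0.012 m and height (world z) of barrel_mid between 0.0205 and 0.0305 m and angle between each of barrel_mid, mouthpiece_mid, bell_mid's own z axis and vertical below 0.15 rad and height (world z) of mouthpiece_mid between 0.037 and 0.047 m and height (world z) of bell_mid between 0.043 and 0.053 m and linear speed of each of upper, lower, barrel, mouthpiece, bell below 0.02 m/s); the robot touches nothing.
It fails at once if the rosewood barrel was disturbed (moved over 25 mm) (distance of rosewood_barrel_mid from where it was at the start of the episode above 0.025 m).
It fails at once if the oil bottle was disturbed (moved over 25 mm) (distance of oil_bottle_mid from where it was at the start of the episode above 0.025 m).
It fails at once if the grease tin was disturbed (moved over 25 mm) (distance of grease_tin_mid from where it was at the start of the episode above 0.025 m).
It also fails if it takes over 125 s, if anything falls off the work surface, if the arm or the gripper's body presses on something with over 40 N, if the wrist force passes 120 N, or if a joint passes its speed limit or range.

## Robot

A 6-joint arm with a two-finger parallel gripper is mounted at the origin on the work surface. World frame = base frame: x ahead of the robot, y to its left, z up, the work surface at z = 0. Lengths are in m, angles in rad, forces in N, time in s.
With the tool pointing down it reaches from about 0.275 to 0.825 m from the base axis. Payload 4.9 kg.
Tool frame: the origin (TCP) lies at the very end of the fingers, on their centre line; the grasp point (between the pads) lies bot.grip_point_offset behind it (bot.grip_point_offset is the distance from the TCP to the grasp point, in m); y points along the fingers, x is the direction in which the jaws open and shut, and the axes are right-handed (so a half turn about y gives the same grasp; the last joint's range is limited). The gripper opens to 85 mm and grips with 20 to 120 N. Pads are 22 mm wide; open, the fingers measure 114 mm over their backs; the gripper's body (76 mm by 85 mm) begins 54 mm behind the grasp point. The pads swing forward as they close: fully open they stand 13 mm farther back than shut.
Start: joints at [-1.318, 0.326, -0.193, 1.052, 0, 1.437], TCP at [0.207, -0.509, 0.231] pointing down, gripper open.
Joint ranges: [-2.65, 2.65], [-0.97, 1.79], [-1.3, 1.35], [-1.93, 2.1], [-1.47, 1.37], [-3.14, 3.14]. Speed limits (rad/s): [2.57, 2.57, 3.14, 3.14, 3.14, 3.14].

## Interface

Orientations are given as a unit quaternion [x, y, z, w].
In Python, from workcell import bot, vision gives the robot as it stands. The module is installed in compiled form; this text tells all that it offers.
- The arm moves only by the tool carry_out, never from a script. Its argument "deltas" is a list that holds one entry, the list of rows, each a list of 7 numbers: the shift along the tool's x, y, z in mm, then the turn, a rotation vector about the tool's x, y, z in rad, then the gripper command: -1 is fully open, 1 is shut, values between are in proportion. A call has 1 to 5 rows; each row shifts and turns the commanded pose from where the row before left it, along the tool's axes as they then stand; what a row does not reach is not made up. A row lasts 1/12 s, in which the tool goes at most 41.7 mm and 7.16 degrees, less where a joint would pass 70% of its speed; a pose out of reach is approached as far as the arm can. A call with a gripper value outside its range is refused whole. The fingers move at their own pace and stop on an object; "newtons" is the grip in N (left out, the last holds). Time passes only in rows, so rows that do not move let the fingers close. It gives the time, the measured TCP pose, the force and the opening at its end, in the units of the state.
- bot.get_state(): the state, without advancing time (a new reading comes with each control period).
- vision.get_image(name): name is "scene" or "top" or "wrist"; returns a dict with "pixels" (420x560x3 uint8, red, green, blue), "fx", "fy", "cx", "cy" (pixels), "k1" (the pictures are not rectified: a ray, as slopes to the right and down, at radius r is drawn at 1 + k1 r^2 times it, then the intrinsics apply), "world_from_camera" (4x4, takes a point from camera to world coordinates); the wrist camera has in their place "mount" (4x4, takes a point from camera to tool coordinates, whose origin is the TCP and whose axes are the tool frame's). Camera axes: x right, y up, looking along -z (the intrinsics and any distortion apply to the point x, -y, -z); pixel columns grow to the right and rows downward; lengths in m; the calibration is good to about 2 mm. A picture is of the moment at which its call begins: read the wrist's pose just before it. There is no depth.
- bot.sign_off(): hands the job in, once; it reports no verdict.
The state is a dict: "time": time; "qpos": joint angles; "qd": joint speeds; "joint_torque": joint torques, N m; "tcp_pos": TCP position; "eef_rot": TCP orientation; "force": force on the tool from outside, world axes, zero at the start; "ft_torque": the same for the moment, N m; "width": finger opening in m.
Only numpy, scipy, OpenCV 4.12 (cv2) and the standard library are available. Lean on these libraries where they do the work, as an engineer would, in place of code of your own. Each camera call takes 0.05 s, during which the arm holds its last target.

## Working session

There is one attempt and no reset: what is moved stays moved. The work goes in short steps, Python scripts to look and compute and a tool call to move; the robot and the scene stay as the last step left them, time stands still between calls to the robot, and variables do not carry over. Pictures are saved under pics/ and viewed, and the job is handed in when it is done.

Besides the shell and the picture viewer there is one more tool, called after "Emit:" by a JSON object that holds its "name" and its "arguments", one argument or row to a line. carry_out: Moves the arm, as the interface text tells. Its arguments: {"type":"object","properties":{"deltas":{"type":"array","items":{"type":"array","items":{"type":"array","items":{"type":"number"}}}},"newtons":{"type":"number"}},"required":["deltas"]}

```bash
mkdir -p pics && cat > h.py <<'E'
import numpy as np, cv2
from workcell import bot, vision
from scipy.spatial.transform import Rotation as R
def snap(n,fn):
    im=vision.get_image(n); cv2.imwrite('pics/'+fn,im['pixels'][:,:,::-1]); return im
def ray(im,u,v,T=None):
    # returns origin, dir in world
    if T is None: T=np.array(im['world_from_camera'])
    K=np.array([[im['fx'],0,im['cx']],[0,im['fy'],im['cy']],[0,0,1.]])
    p=cv2.undistortPoints(np.array([[[u,v]]],float),K,np.array([im['k1'],0,0,0,0.]))[0,0]
    d=T[:3,:3]@np.array([p[0],-p[1],-1.]); return T[:3,3],d
def onz(im,u,v,z,T=None):
    o,d=ray(im,u,v,T); return o+d*(z-o[2])/d[2]
def proj(im,P,T=None):
    if T is None: T=np.array(im['world_from_camera'])
    p=np.linalg.inv(T)@np.append(P,1); x,y=p[0]/-p[2],-p[1]/-p[2]
    s=1+im['k1']*(x*x+y*y); return np.array([im['fx']*x*s+im['cx'],im['fy']*y*s+im['cy']])
E
python3 - <<'E'
from h import *
s=bot.get_state(); print({k:np.round(v,4) for k,v in s.items()}, bot.grip_point_offset)
for n in ['scene','top','wrist']:
    im=snap(n,n+'0.png'); print(n,{k:np.round(v,4).tolist() for k,v in im.items() if k!='pixels'})
np.set_printoptions(precision=3)
print(R.from_quat(s['eef_rot']).as_matrix())
E
```

```text
{'time': np.float64(0.0), 'qpos': array([-1.3182,  0.327 , -0.1936,  1.052 , -0.    ,  1.4366]), 'qd': array([ 0.0006,  0.0003, -0.0001,  0.0013, -0.0008,  0.0006]), 'joint_torque': array([-5.00000e-04, -4.43397e+01,  2.62441e+01,  1.56000e-02,
        0.00000e+00, -0.00000e+00]), 'tcp_pos': array([ 0.2073, -0.5088,  0.2305]), 'eef_rot': array([-0.5864,  0.395 , -0.3941,  0.5872]), 'force': array([-0.4504, -0.2132, -0.3066]), 'ft_torque': array([-0.0172, -0.04  ,  0.0436]), 'width': np.float64(0.0856)} 0.0187
scene {'fx': 468.8413, 'fy': 468.8413, 'cx': 279.0587, 'cy': 204.9632, 'k1': -0.067, 'world_from_camera': [[-0.3753, -0.6952, 0.613, 1.1939], [0.9268, -0.2883, 0.2405, 0.2477], [0.0095, 0.6585, 0.7526, 0.9168], [0.0, 0.0, 0.0, 1.0]]}
top {'fx': 436.4815, 'fy': 436.4815, 'cx': 283.138, 'cy': 214.4898, 'k1': -0.0113, 'world_from_camera': [[-0.0149, 0.9954, -0.0949, 0.376], [-0.9996, -0.017, -0.0212, -0.0126], [-0.0227, 0.0946, 0.9953, 1.2647], [0.0, 0.0, 0.0, 1.0]]}
wrist {'fx': 326.0359, 'fy': 326.0359, 'cx': 282.1152, 'cy': 215.7851, 'k1': -0.0554, 'mount': [[1.0, -0.0005, 0.0013, 0.0007], [0.0014, 0.2987, -0.9544, -0.1423], [0.0001, 0.9544, 0.2987, 0.0765], [0.0, 0.0, 0.0, 1.0]]}
[[ 3.772e-01 -4.384e-04  9.261e-01]
 [-9.261e-01  1.673e-03  3.772e-01]
 [-1.715e-03 -1.000e+00  2.250e-04]]
```

View pics/top0.png

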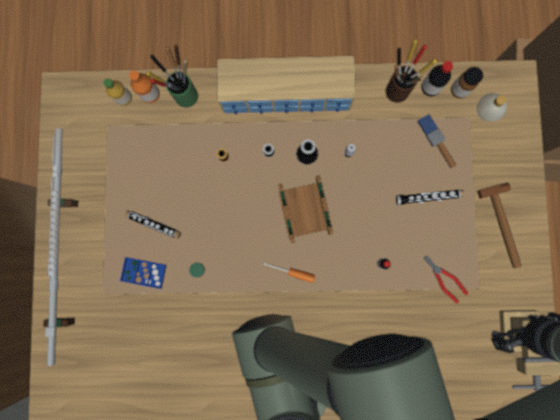

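View pics/scene0.png

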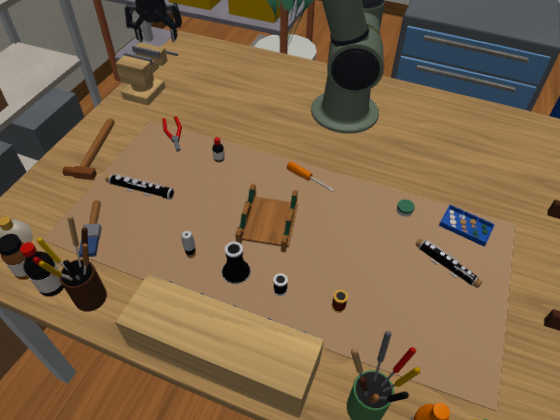

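View pics/wrist0.png

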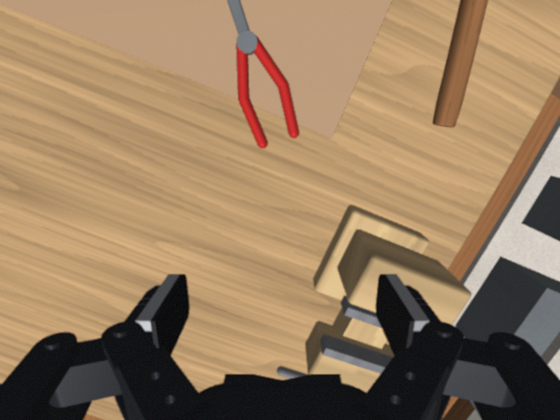

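```bash
python3 - <<'E'
import cv2
im=cv2.imread('pics/top0.png')
a=cv2.resize(im[125:290,100:290],None,fx=4,fy=4,interpolation=cv2.INTER_CUBIC)[:600]
b=cv2.resize(im[125:275,270:470],None,fx=4,fy=4,interpolation=cv2.INTER_CUBIC)
cv2.imwrite('pics/topL.png',a);cv2.imwrite('pics/topR.png',b)
E
```

```text
(no output)
```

View pics/topR.png

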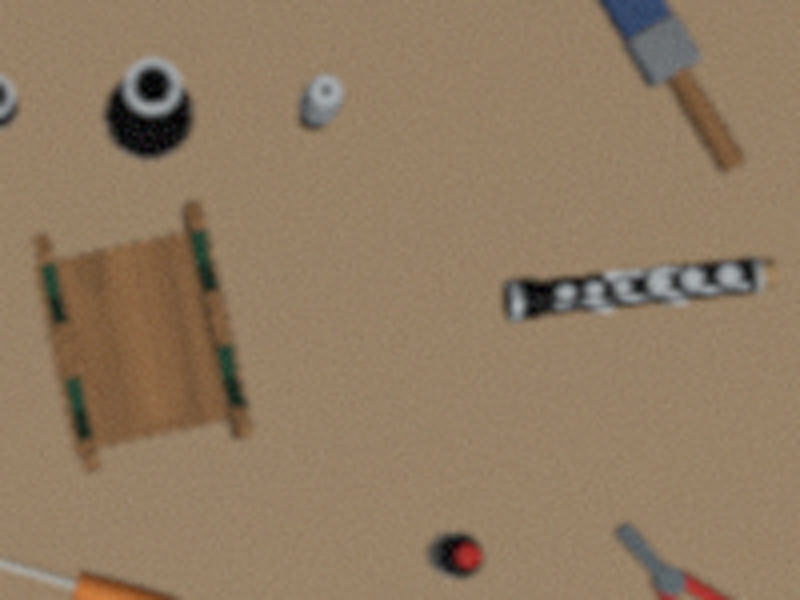

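View pics/topL.png

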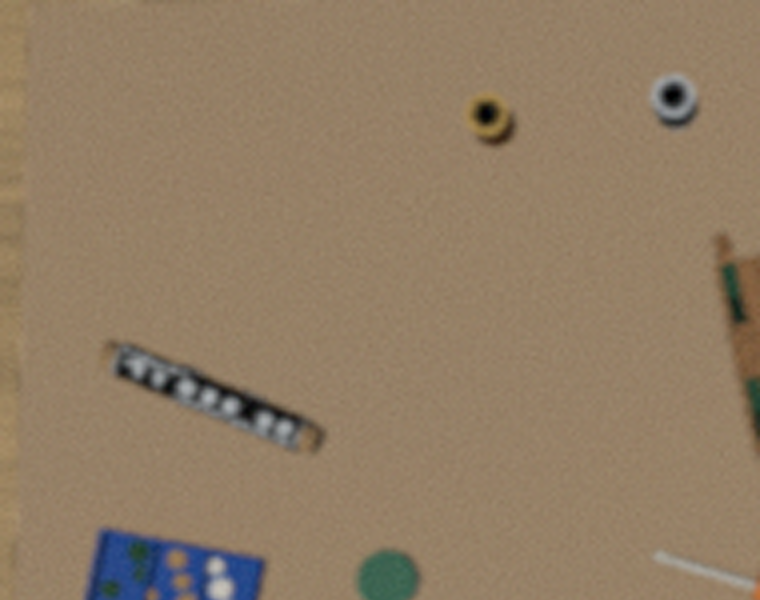

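```bash
python3 - <<'E'
from h import *
np.set_printoptions(precision=4,suppress=True)
im=vision.get_image('top')
R_=lambda x,y:(270+x/4-.375,125+y/4-.375); L_=lambda x,y:(100+x/4-.375,125+y/4-.375)
def w(p,z): return onz(im,*p,z)
g=[w(R_(*p),0.035) for p in [(54,292),(79,408),(203,258),(231,376)]]
print('notches LR,LF,RR,RF',g)
c=np.mean(g,0); yv=(g[0]+g[1]-g[2]-g[3]); xv=g[0]-g[1]+g[2]-g[3]
print('cradle',c,'yaw',np.arctan2(-yv[0],yv[1]),np.arctan2(xv[1],xv[0]),np.linalg.norm(yv)/2,np.linalg.norm(xv)/2)
a,b=w(R_(507,302),.018),w(R_(772,270),.018); print('lower',(a+b)/2,np.linalg.norm(a-b),np.arctan2(*(a-b)[[1,0]]))
a,b=w(L_(108,348),.018),w(L_(322,440),.018); print('upper',(a+b)/2,np.linalg.norm(a-b),np.arctan2(*(a-b)[[1,0]]))
print('bell',w(R_(153,85),.093)); print('mp',w(R_(325,91),.081)); print('barrel',w(L_(672,97),.048)); print('rose',w(L_(488,115),.048))
print('oil',w(R_(467,556),.078),'tin',w(L_(388,577),.023))
E
```

```text
notches LR,LF,RR,RF [array([0.5414, 0.0129, 0.035 ]), array([ 0.4586, -0.0035,  0.035 ]), array([ 0.5639, -0.0933,  0.035 ]), array([ 0.4794, -0.1111,  0.035 ])]
cradle [ 0.5108 -0.0488  0.035 ] yaw 0.19982669633247566 0.20167832076904643 0.10907063025441273 0.08536211718848805
lower [ 0.5406 -0.406   0.018 ] 0.19085754312234623 1.6744322438576331
upper [0.4764 0.3893 0.018 ] 0.1713207907177913 1.1551706743375252
bell [ 0.6751 -0.0581  0.093 ]
mp [ 0.6716 -0.1769  0.081 ]
barrel [0.6803 0.0546 0.048 ]
rose [0.6699 0.186  0.048 ]
oil [ 0.3517 -0.2632  0.078 ] tin [0.3435 0.2618 0.023 ]
```

Emit:
{"name": "carry_out", "arguments": {
  "deltas": [
    [[3,0,32,0,-0.12,0,-1],[7,0,31,0,-0.12,0,-1],[10,0,30,0,-0.12,0,-1],[14,0,29,0,-0.12,0,-1],[17,0,27,0,-0.12,0,-1]]
  ]
}}

```text
time: 0.62
tcp_pos: [0.3614, -0.462, 0.2311]
eef_rot: [-0.678, 0.202, -0.202, 0.678]
force: [-1.6, -0.3, 0.9]
width: 0.0853
```

Emit:
{"name": "carry_out", "arguments": {
  "deltas": [
    [[20,0,25,0,-0.12,0,-1],[23,0,22,0,-0.12,0,-1],[26,0,19,0,-0.12,0,-1],[28,0,16,0,-0.12,0,-1],[29,0,13,0,-0.12,0,-1]]
  ]
}}

```text
time: 1.03
tcp_pos: [0.5144, -0.4143, 0.231]
eef_rot: [-0.707, -0.008, 0.008, 0.707]
force: [-0.1, -0.8, 0.6]
width: 0.0856
```

```bash
cat >> h.py <<'E'
np.set_printoptions(precision=4,suppress=True)
def go(x,y,z,yaw,s=None):
    """shift in tool axes mm (after turning), turn about tool y, to TCP target"""
    s=s or bot.get_state(); M=R.from_quat(s['eef_rot']).as_matrix()
    psi=np.arctan2(M[1,0],M[0,0]); c,sn=np.cos(yaw),np.sin(yaw)
    d=(np.array([x,y,z])-s['tcp_pos'])*1000
    print('t',s['time'],'tcp',s['tcp_pos'],'yaw',round(psi,4),'w',s['width'],'F',s['force'])
    print('turn_y',round(-(yaw-psi),4),'tilt',(M[:,1]).round(4),'shift x,y,z',np.round([c*d[0]+sn*d[1],-d[2],-sn*d[0]+c*d[1]],1))
def wristT(im,s):
    T=np.eye(4);T[:3,:3]=R.from_quat(s['eef_rot']).as_matrix();T[:3,3]=s['tcp_pos'];return T@np.array(im['mount'])
E
python3 - <<'E'
from h import *
s=bot.get_state();im=snap('wrist','w1.png')
go(0.5406,-0.406,0.15,0.104,s)
E
```

```text
t 1.0333 tcp [ 0.5144 -0.4143  0.231 ] yaw 0.0221 w 0.08558624091563907 F [-0.1379 -0.7998  0.5664]
turn_y -0.0819 tilt [-0.0003  0.0002 -1.    ] shift x,y,z [26.9 81.   5.5]
```

View pics/w1.png

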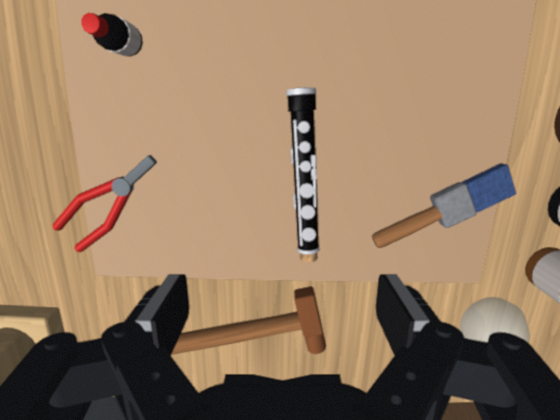

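```bash
python3 - <<'E'
from h import *
s=bot.get_state();im=vision.get_image('wrist');T=wristT(im,s)
a,b=onz(im,302,89,.02,T),onz(im,308.5,261,.018,T); print((a+b)/2,np.linalg.norm(a-b),np.arctan2(*(a-b)[[1,0]])-np.pi/2)
t=vision.get_image('wrist')['pixels']; cv2.imwrite('pics/w1b.png',cv2.resize(t[75:275,250:360,::-1],None,fx=3,fy=3,interpolation=cv2.INTER_CUBIC))
E
```

```text
[ 0.5465 -0.4056  0.019 ] 0.19290268571445335 0.08952801434360369
```

View pics/w1b.png

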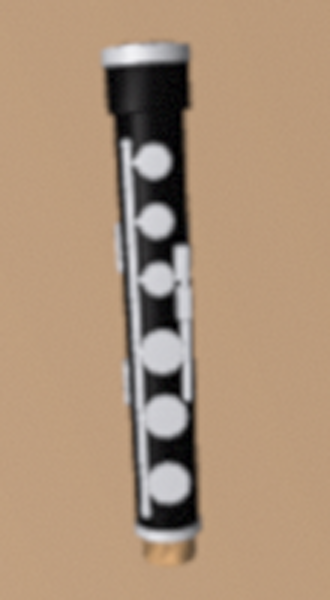

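```bash
python3 - <<'E'
from h import *
s=bot.get_state();im=vision.get_image('wrist');T=wristT(im,s)
a,b=onz(im,250+147/3-.3,89,.018,T),onz(im,250+168.5/3-.3,262,.018,T); print((a+b)/2,np.linalg.norm(a-b),np.arctan2(*(a-b)[[1,0]])-np.pi/2)
# rows' black/bright mask centroid line
px=im['pixels'].astype(int)[85:262,270:340]; m=(px[:,:,0]-px[:,:,2]<25)
pts=[]
for r in range(m.shape[0]):
    c=np.flatnonzero(m[r]); 
    if len(c)>5: pts.append((270+c.mean(),85+r,len(c)))
pts=np.array(pts); w=np.array([onz(im,u,v,.018,T) for u,v,_ in pts]); f=np.polyfit(w[:,1],w[:,0],1); print('yaw',-f[0],'x at -.406',np.polyval(f,-.406), w[[0,-1],1])
px=im['pixels'][:, :, ::-1]
E
```

```text
[ 0.5376 -0.4088  0.018 ] 0.1941935274900849 0.07775484805421717
yaw 0.08489466249087856 x at -.406 0.5395604936601177 [-0.3109 -0.4952]
```

Emit:
{"name": "carry_out", "arguments": {
  "deltas": [
    [[0,30,0,0,-0.074,0,-1],[13,40,3,0,0,0,-1],[13,40,2,0,0,0,-1],[0,0,0,0,0,0,-1]]
  ]
}}

```text
time: 1.57
tcp_pos: [0.5343, -0.4042, 0.1136]
eef_rot: [-0.703, -0.028, 0.034, 0.71]
force: [-1.8, 2.0, -2.0]
width: 0.0857
```

```bash
python3 - <<'E'
from h import *
s=bot.get_state();im=snap('wrist','w2.png')
go(0.540,-0.407,0.007,0.09,s)
E
```

```text
t 1.5667 tcp [ 0.5343 -0.4042  0.1136] yaw 0.0889 w 0.08571620294603631 F [-1.7761  2.0291 -2.0284]
turn_y -0.0011 tilt [-0.0091  0.0093 -0.9999] shift x,y,z [  5.4 106.6  -3.3]
```

View pics/w2.png

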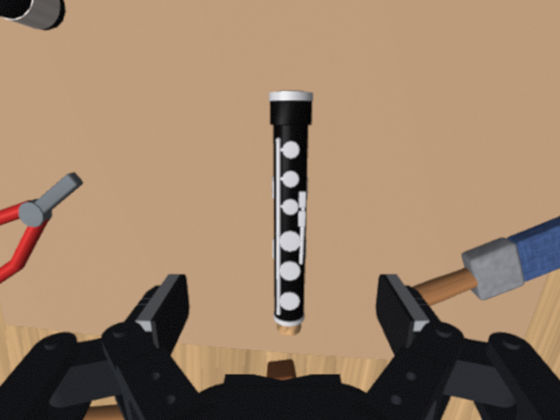

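Emit:
{"name": "carry_out", "arguments": {
  "deltas": [
    [[4,30,-2,0,0,0,-1],[0,30,0,0,0,0,-1],[0,0,0,0,0,0,-1],[0,0,0,0,0,0,-1],[0,0,0,0,0,0,-1]]
  ]
}}

```text
time: 2.03
tcp_pos: [0.5427, -0.4111, 0.0652]
eef_rot: [0.707, 0.032, -0.031, -0.706]
force: [0.4, 0.1, 1.0]
width: 0.0853
```

```bash
python3 - <<'E'
from h import *
s=bot.get_state();im=snap('wrist','w3.png');T=wristT(im,s)
go(0.540,-0.407,0.007,0.09,s)
px=im['pixels'].astype(int)[10:330,230:340]; m=(px[:,:,0]-px[:,:,2]<25)
pts=[]
for r in range(m.shape[0]):
    c=np.flatnonzero(m[r]); 
    if len(c)>5: pts.append((230+c.mean(),10+r,len(c)))
pts=np.array(pts); w=np.array([onz(im,u,v,.018,T) for u,v,_ in pts]); f=np.polyfit(w[:,1],w[:,0],1); print('yaw',-f[0],'x at -.407',np.polyval(f,-.407), w[[0,-1],1],pts[[0,-1]])
for dx in [0.003,-.02,.02]:
  for y in (-0.407+.016,-.407-.016): print(proj(im,[.540+dx,y,.018],T))
E
```

```text
t 2.0333 tcp [ 0.5427 -0.4111  0.0652] yaw 0.0888 w 0.08525742070087339 F [0.3547 0.1419 0.9887]
turn_y -0.0012 tilt [ 0.0022 -0.0024 -1.    ] shift x,y,z [-2.3 58.2  4.3]
yaw 0.08833868608311835 x at -.407 0.5396698113990612 [-0.3107 -0.4762] [[275.   66.   15. ]
 [277.5 329.   34. ]]
[284.9746 210.5205]
[280.3708 258.5814]
[247.0674 207.312 ]
[244.2423 255.6506]
[312.8301 212.8835]
[306.9312 260.6983]
```

View pics/w3.png

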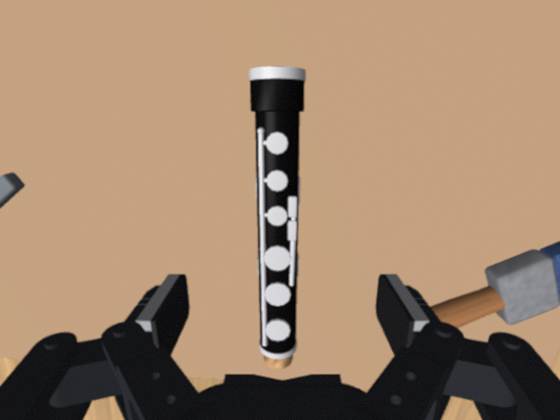

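```bash
python3 - <<'E'
from h import *
s=bot.get_state();im=vision.get_image('wrist');T=wristT(im,s)
for u,v,z in [(277,67,.033),(277,67,.003),(277,368,.018),(277,368,.025)]: print(onz(im,u,v,z,T))
s=bot.get_state(); go(0.540,-0.407,0.007,0.09,s)
E
```

```text
[ 0.5322 -0.3131  0.033 ]
[ 0.5315 -0.3094  0.003 ]
[ 0.5487 -0.5105  0.018 ]
[ 0.5482 -0.504   0.025 ]
t 2.1333 tcp [ 0.5434 -0.4112  0.0655] yaw 0.0893 w 0.08539551538155267 F [-0.066   0.6498 -0.3864]
turn_y -0.0007 tilt [ 0.0033 -0.0032 -1.    ] shift x,y,z [-3.  58.5  4.4]
```

Emit:
{"name": "carry_out", "arguments": {
  "deltas": [
    [[-2,20,2,0,0,0,-1],[-1,20,2,0,0,0,-0.2],[0,14,0,0,0,0,0.1],[0,0,0,0,0,0,0.1],[0,0,0,0,0,0,0.1]]
  ],
  "newtons": 40
}}

```text
time: 2.55
tcp_pos: [0.5392, -0.406, 0.0093]
eef_rot: [0.707, 0.032, -0.032, -0.706]
force: [0.3, -0.1, 0.5]
width: 0.0395
```

```bash
python3 - <<'E'
from h import *
s=bot.get_state();im=snap('wrist','w4.png');T=wristT(im,s)
go(0.540,-0.407,0.007,0.09,s)
E
```

```text
t 2.55 tcp [ 0.5392 -0.406   0.0093] yaw 0.0899 w 0.039457133541792554 F [ 0.3386 -0.0825  0.5386]
turn_y -0.0001 tilt [ 0.0004 -0.0005 -1.    ] shift x,y,z [ 0.7  2.3 -1. ]
```

View pics/w4.png

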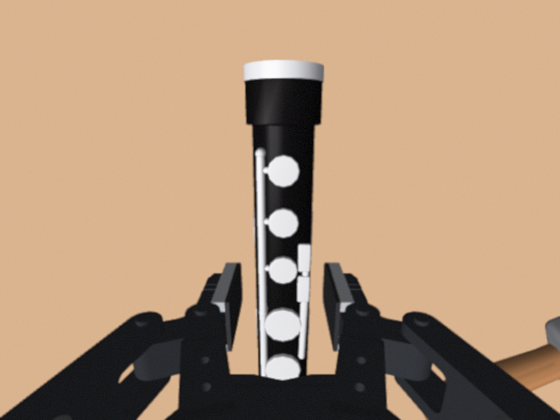

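Emit:
{"name": "carry_out", "arguments": {
  "deltas": [
    [[0,3,-1,0,0,0,0.1],[0,0,0,0,0,0,0.6],[0,0,0,0,0,0,1],[0,0,0,0,0,0,1],[0,0,0,0,0,0,1]]
  ],
  "newtons": 50
}}

```text
time: 3.02
tcp_pos: [0.54, -0.4077, 0.0067]
eef_rot: [0.707, 0.032, -0.031, -0.706]
force: [0.7, -0.2, 7.1]
width: 0.0233
```

Emit:
{"name": "carry_out", "arguments": {
  "deltas": [
    [[0,-10,0,0,0,0,1],[0,-20,0,0,0,0,1],[0,-30,0,0,0,0,1],[0,-30,0,0,0,0,1],[0,0,0,0,0,0,1]]
  ]
}}

```text
time: 3.43
tcp_pos: [0.5417, -0.4091, 0.102]
eef_rot: [0.709, 0.034, -0.03, -0.704]
force: [-0.1, -0.9, -1.5]
width: 0.0233
```

```bash
python3 - <<'E'
from h import *
s=bot.get_state();im=snap('wrist','w5.png');T=wristT(im,s)
go(0.4696,-0.0571,0.1,0.2,s)
E
```

```text
t 3.4333 tcp [ 0.5417 -0.4091  0.102 ] yaw 0.0902 w 0.023314655790024036 F [-0.1122 -0.8573 -1.5328]
turn_y -0.1098 tilt [ 0.0066 -0.0061 -1.    ] shift x,y,z [ -0.8   2.  359.3]
```

View pics/w5.png

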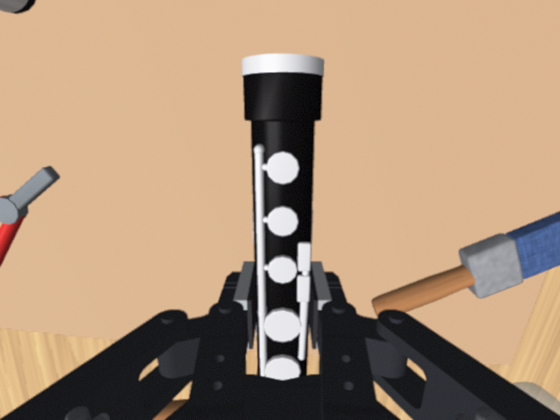

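Emit:
{"name": "carry_out", "arguments": {
  "deltas": [
    [[0,0,0,0,-0.11,0,1],[0,0,20,0,0,0,1],[0,0,35,0,0,0,1],[0,0,40,0,0,0,1],[0,0,40,0,0,0,1]]
  ]
}}

```text
time: 3.9
tcp_pos: [0.5104, -0.2725, 0.0935]
eef_rot: [-0.703, -0.069, 0.071, 0.704]
force: [0.1, -0.0, -1.2]
width: 0.0234
```

Emit:
{"name": "carry_out", "arguments": {
  "deltas": [
    [[0,0,40,0,0,0,1],[0,0,40,0,0,0,1],[0,0,40,0,0,0,1],[0,0,40,0,0,0,1],[0,0,35,0,0,0,1]]
  ]
}}

```text
time: 4.32
tcp_pos: [0.4709, -0.0805, 0.094]
eef_rot: [-0.703, -0.07, 0.072, 0.704]
force: [1.0, 0.1, -2.3]
width: 0.0232
```

Emit:
{"name": "carry_out", "arguments": {
  "deltas": [
    [[0,0,20,0,0,0,1],[0,0,9,0,0,0,1],[0,0,0,0,0,0,1],[0,0,0,0,0,0,1]]
  ]
}}

```text
time: 4.65
tcp_pos: [0.4676, -0.0551, 0.0948]
eef_rot: [0.704, 0.071, -0.071, -0.703]
force: [0.0, -1.0, -1.3]
width: 0.0233
```

```bash
python3 - <<'E'
from h import *
s=bot.get_state();im=snap('wrist','w6.png');T=wristT(im,s)
go(0.4696,-0.0571,0.06,0.2,s)
snap('top','t6.png')
# ring end in tool frame: plane at tool y = -0.0113-0.015
M=np.array(im['mount']); 
o,d=ray(im,283,57,M); k=(-.0263-o[1])/d[1]; print('ring end tool',o+d*k)
E
```

```text
t 4.65 tcp [ 0.4676 -0.0551  0.0948] yaw 0.2006 w 0.023253141256573497 F [ 0.0394 -0.9767 -1.2602]
turn_y 0.0006 tilt [-0.0005 -0.0005 -1.    ] shift x,y,z [ 1.5 34.8 -2.4]
ring end tool [ 0.0004 -0.0263  0.0942]
```

View pics/w6.png

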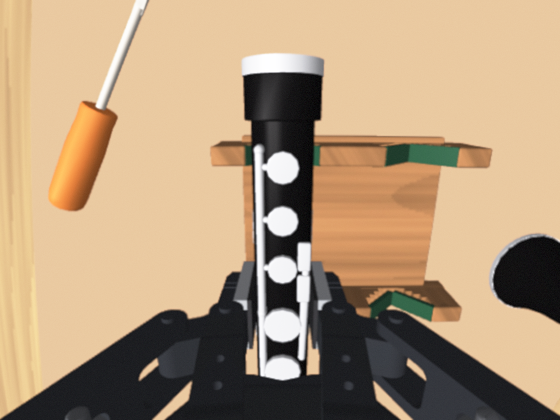

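```bash
python3 - <<'E'
import cv2
im=cv2.imread('pics/w6.png'); cv2.imwrite('pics/w6z.png',cv2.resize(im[120:330,200:500],None,fx=2.66,fy=2.66,interpolation=cv2.INTER_CUBIC))
E
```

```text
(no output)
```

View pics/w6z.png

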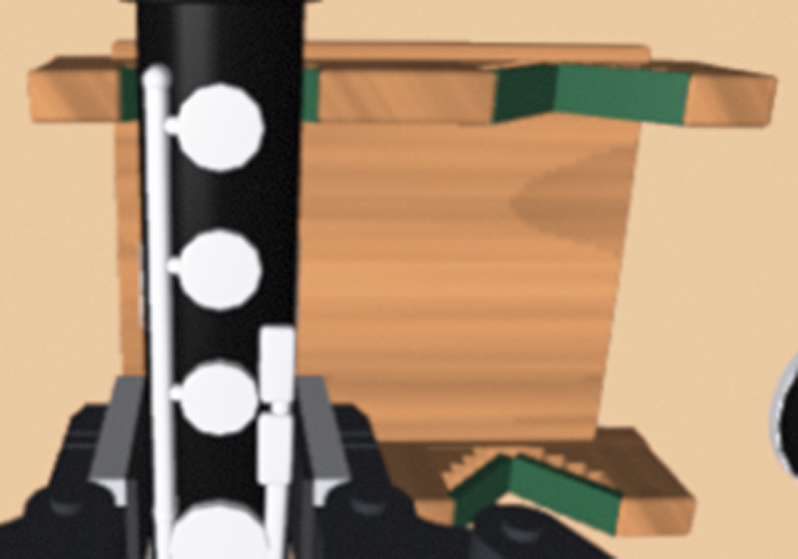

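```bash
python3 - <<'E'
from h import *
s=bot.get_state();im=vision.get_image('wrist');T=wristT(im,s)
f=lambda x,y,z: onz(im,200+x/2.66-.3,120+y/2.66-.3,z,T)
LF=(f(120,95,.043)+f(318,95,.043))/2; LR=(f(497,97,.043)+f(688,99,.043))/2
e1,e2=f(30,96,.043),f(774,101,.043)
print(LF,LR,np.linalg.norm(LR-LF),'rail mid',(e1+e2)/2,np.linalg.norm(e2-e1),'yaw',np.arctan2(*(e2-e1)[[1,0]]),np.arctan2(*(LR-LF)[[1,0]]))
y=np.array([-np.sin(.2),np.cos(.2),0]);x=np.array([np.cos(.2),np.sin(.2),0])
m=(LF+LR)/2-y*.055; print('centre est',m,'front groove',m-x*.042,'rear',m+x*.042)
E
```

```text
[ 0.458  -0.0044  0.043 ] [0.5405 0.0119 0.043 ] 0.08416007777089114 rail mid [0.4994 0.0036 0.043 ] 0.16867508239431292 yaw 0.19653230593991336 0.19522649984241486
centre est [ 0.5102 -0.0502  0.043 ] front groove [ 0.469  -0.0585  0.043 ] rear [ 0.5513 -0.0418  0.043 ]
```

Emit:
{"name": "carry_out", "arguments": {
  "deltas": [
    [[1,20,-2,0,0,0,1],[0,25,0,0,0,0,1],[0,12,0,0,0,0,1],[0,6,0,0,0,0,1],[0,3,0,0,0,0,1]]
  ]
}}

```text
time: 5.22
tcp_pos: [0.4686, -0.0574, 0.0282]
eef_rot: [-0.703, -0.069, 0.071, 0.704]
force: [0.1, 0.2, -1.9]
width: 0.0232
```

Emit:
{"name": "carry_out", "arguments": {
  "deltas": [
    [[0,1,0,0,0,0,1],[0,0,0,0,0,0,1]]
  ]
}}

```text
time: 5.38
tcp_pos: [0.4695, -0.0572, 0.0285]
eef_rot: [0.704, 0.07, -0.07, -0.704]
force: [0.5, 0.1, -1.3]
width: 0.0234
```

```bash
python3 - <<'E'
from h import *
s=bot.get_state()
go(0.4693,-0.0572,0.0267,0.198,s); print(s['ft_torque'])
snap('wrist','w7.png')
E
```

```text
t 5.3833 tcp [ 0.4695 -0.0572  0.0285] yaw 0.1993 w 0.023360448902550977 F [ 0.5496  0.0931 -1.3244]
turn_y 0.0013 tilt [ 0.0004 -0.0002 -1.    ] shift x,y,z [-0.2  1.8 -0. ]
[-0.0747  0.0003 -0.0251]
```

View pics/w7.png

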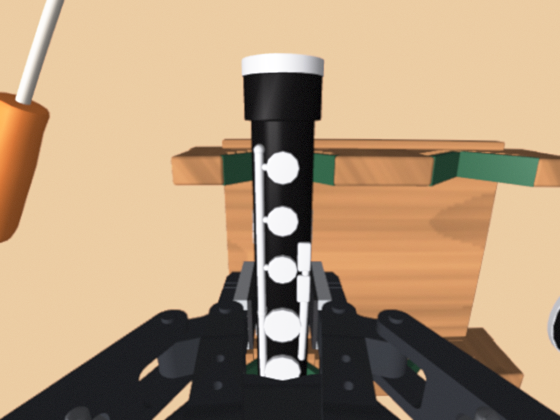

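Emit:
{"name": "carry_out", "arguments": {
  "deltas": [
    [[0,2,0,0,0,0,1],[0,0,0,0,0,0,1],[0,0,0,0,0,0,0.3],[0,0,0,0,0,0,0],[0,0,0,0,0,0,-0.1]]
  ]
}}

```text
time: 5.85
tcp_pos: [0.47, -0.0568, 0.0269]
eef_rot: [0.704, 0.071, -0.07, -0.703]
force: [-0.1, -0.0, 0.1]
width: 0.047
```

Emit:
{"name": "carry_out", "arguments": {
  "deltas": [
    [[0,-10,0,0,0,0,-0.1],[0,-30,0,0,0,0,-0.1],[0,-40,0,0,0,0,-0.3],[0,-20,0,0,0,0,-0.3],[0,0,0,0,0,0,-0.3]]
  ]
}}

```text
time: 6.27
tcp_pos: [0.4727, -0.0575, 0.1307]
eef_rot: [0.705, 0.074, -0.068, -0.702]
force: [0.4, 0.1, 0.1]
width: 0.0553
```

```bash
python3 - <<'E'
from h import *
s=bot.get_state()
snap('wrist','w8.png')
snap('scene','s8.png')
go(0.4764,0.3893,.15,-.416)
E
```

```text
t 6.3667 tcp [ 0.47   -0.0568  0.127 ] yaw 0.2002 w 0.05528181047431528 F [-0.5215  0.3845  0.0147]
turn_y 0.6162 tilt [ 0.0026 -0.0007 -1.    ] shift x,y,z [-174.4  -23.   410.6]
```

View pics/w8.png

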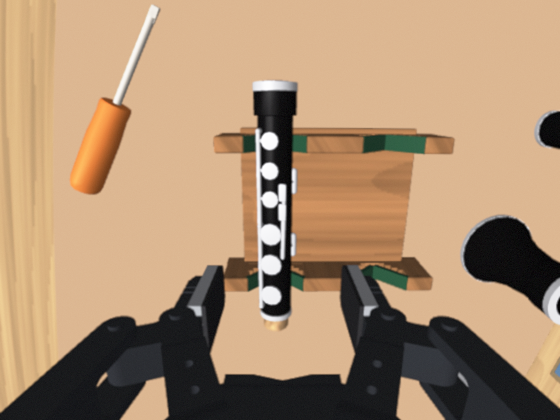

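Emit:
{"name": "carry_out", "arguments": {
  "deltas": [
    [[8,-5,39,0,0.123,0,-0.3],[3,-5,40,0,0.123,0,-0.3],[-2,-5,40,0,0.123,0,-0.5],[-7,-5,39,0,0.123,0,-1],[-11,0,38,0,0.123,0,-1]]
  ]
}}

```text
time: 6.78
tcp_pos: [0.464, 0.1205, 0.1429]
eef_rot: [0.697, -0.123, 0.122, -0.696]
force: [0.3, -0.8, 0.0]
width: 0.0844
```

Emit:
{"name": "carry_out", "arguments": {
  "deltas": [
    [[-16,0,37,0,0,0,-1],[-16,0,37,0,0,0,-1],[-16,0,37,0,0,0,-1],[-16,0,37,0,0,0,-1],[-10,0,23,0,0,0,-1]]
  ]
}}

```text
time: 7.2
tcp_pos: [0.4511, 0.3081, 0.142]
eef_rot: [0.697, -0.12, 0.119, -0.697]
force: [-0.4, 0.1, 0.3]
width: 0.0853
```

Emit:
{"name": "carry_out", "arguments": {
  "deltas": [
    [[0,0,0,0,0,0,-1],[0,0,0,0,0,0,-1],[0,0,0,0,0,0,-1]]
  ]
}}

```text
time: 7.45
tcp_pos: [0.4517, 0.3041, 0.1423]
eef_rot: [0.698, -0.121, 0.12, -0.696]
force: [-0.8, -0.9, -0.3]
width: 0.0851
```

```bash
python3 - <<'E'
from h import *
s=bot.get_state()
im=snap('wrist','w9.png')
go(0.4764,0.3893,.065,-.416,s)
E
```

```text
t 7.45 tcp [0.4517 0.3041 0.1423] yaw -0.343 w 0.08514590962755463 F [-0.8351 -0.9465 -0.2621]
turn_y 0.073 tilt [-0.0025 -0.0018 -1.    ] shift x,y,z [-11.8  77.3  88. ]
```

View pics/w9.png

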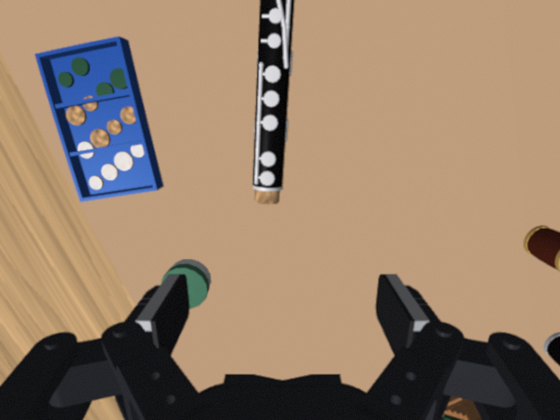

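Emit:
{"name": "carry_out", "arguments": {
  "deltas": [
    [[0,0,0,0,0.073,0,-1],[-4,0,30,0,0,0,-1],[-4,10,30,0,0,0,-1],[-4,10,28,0,0,0,-1],[0,10,0,0,0,0,-1]]
  ]
}}

```text
time: 7.92
tcp_pos: [0.4797, 0.393, 0.1136]
eef_rot: [-0.691, 0.145, -0.147, 0.693]
force: [1.0, 0.2, 0.6]
width: 0.0854
```

Emit:
{"name": "carry_out", "arguments": {
  "deltas": [
    [[0,0,0,0,0,0,-1],[0,0,0,0,0,0,-1],[0,0,0,0,0,0,-1]]
  ]
}}

```text
time: 8.17
tcp_pos: [0.4772, 0.3886, 0.1139]
eef_rot: [0.692, -0.147, 0.146, -0.691]
force: [1.2, 0.1, -0.1]
width: 0.0853
```

```bash
python3 - <<'E'
from h import *
s=bot.get_state()
im=snap('wrist','w10.png')
go(0.4764,0.3893,.0065,-.416,s)
E
```

```text
t 8.1667 tcp [0.4772 0.3886 0.1139] yaw -0.4179 w 0.08531473696129757 F [ 1.1921  0.0814 -0.075 ]
turn_y -0.0019 tilt [-0.0008 -0.0008 -1.    ] shift x,y,z [ -1.  107.4   0.3]
```

View pics/w10.png

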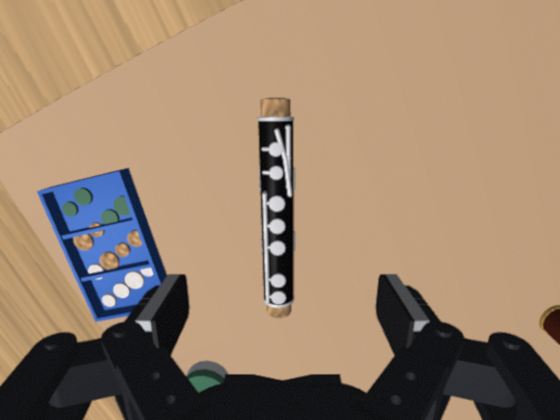

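```bash
python3 - <<'E'
from h import *
s=bot.get_state();im=vision.get_image('wrist');T=wristT(im,s)
px=im['pixels'].astype(int)[120:300,230:330]; m=(px[:,:,0]-px[:,:,2]<25)
pts=np.array([(230+np.flatnonzero(r).mean(),120+i) for i,r in enumerate(m) if r.sum()>5])
w=np.array([onz(im,u,v,.018,T) for u,v in pts]); 
tool=lambda p:(R.from_quat(s['eef_rot']).as_matrix().T@(p-s['tcp_pos']))*1000
t=np.array([tool(p) for p in w]); f=np.polyfit(t[:,2],t[:,0],1); print('slope x/z',f)
for u,v,z in [(275,98,.0285),(279,317,.0285),(279,317,.018)]: print(tool(onz(im,u,v,z,T)))
print('tray',tool(onz(im,165,285,.01,T)),tool(onz(im,160,315,.01,T)), tool(onz(im,128,170,.01,T)))
print('tin',tool(np.array([.3435,.2618,.023])))
E
```

```text
slope x/z [-0.0118 -3.6571]
[-4.3574 85.8389 86.6739]
[ -2.1617  85.8775 -81.7742]
[ -2.2801  96.3791 -89.0393]
tray [-100.1066  104.3644  -63.1715] [-108.1727  104.3706  -93.3576] [-118.2312  104.3403   35.9556]
tin [ -70.8475   91.3915 -170.5327]
```

Emit:
{"name": "carry_out", "arguments": {
  "deltas": [
    [[-2,25,1,0,-0.012,0,-0.5],[-2,35,1,0,0,0,-0.1],[0,28,0,0,0,0,0.1],[0,14,0,0,0,0,0.1],[0,5,0,0,0,0,0.1]]
  ]
}}

```text
time: 8.68
tcp_pos: [0.4728, 0.392, 0.0046]
eef_rot: [0.694, -0.143, 0.141, -0.692]
force: [-0.1, 0.4, -0.1]
width: 0.0386
```

Emit:
{"name": "carry_out", "arguments": {
  "deltas": [
    [[0,0,0,0,0,0,0.1],[0,0,0,0,0,0,0.1]]
  ]
}}

```text
time: 8.85
tcp_pos: [0.4752, 0.3939, 0.008]
eef_rot: [-0.692, 0.142, -0.142, 0.693]
force: [0.5, 0.6, -0.4]
width: 0.0387
```

```bash
python3 - <<'E'
from h import *
s=bot.get_state()
im=snap('wrist','w11.png')
go(0.4741,0.3921,.0065,-.405,s)
E
```

```text
t 8.85 tcp [0.4752 0.3939 0.008 ] yaw -0.4045 w 0.038686611871144506 F [ 0.5279  0.6321 -0.4227]
turn_y 0.0005 tilt [ 0.0013  0.0007 -1.    ] shift x,y,z [-0.3  1.5 -2.1]
```

View pics/w11.png

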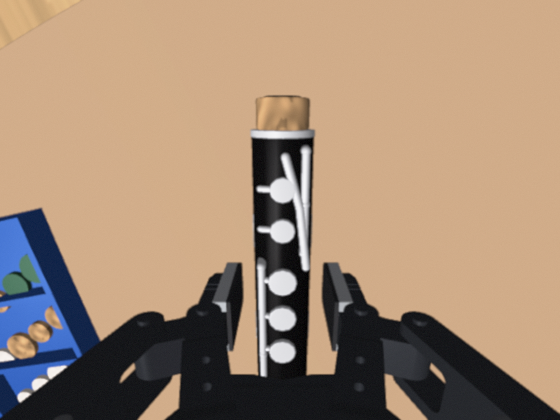

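```bash
python3 - <<'E'
from h import *
s=bot.get_state();im=vision.get_image('wrist');T=wristT(im,s)
tool=lambda p:(R.from_quat(s['eef_rot']).as_matrix().T@(p-s['tcp_pos']))*1000
print(tool(onz(im,283,96,.0285,T)),tool(onz(im,283,131,.0305,T)));go(0.4741,0.3921,.0065,-.405,s)
E
```

```text
[  0.6943 -19.7918  82.4433] [  0.6995 -21.8184  70.3723]
t 8.9 tcp [0.4756 0.3943 0.0085] yaw -0.4043 w 0.03859167583631085 F [-0.7036  1.1099  1.0436]
turn_y 0.0007 tilt [ 0.0022  0.0014 -1.    ] shift x,y,z [-0.5  2.  -2.6]
```

Cork end is 82.4 mm ahead of the TCP (85 wanted), so I shift back about 2 mm, then grip and lift.

Emit:
{"name": "carry_out", "arguments": {
  "deltas": [
    [[0,1,-2,0,0,0,0.1],[0,0,0,0,0,0,0.1],[0,0,0,0,0,0,0.6],[0,0,0,0,0,0,1],[0,0,0,0,0,0,1]]
  ]
}}

```text
time: 9.37
tcp_pos: [0.4738, 0.3921, 0.0067]
eef_rot: [-0.693, 0.142, -0.142, 0.693]
force: [-2.3, -0.8, 6.3]
width: 0.0234
```

Emit:
{"name": "carry_out", "arguments": {
  "deltas": [
    [[0,0,0,0,0,0,1],[0,-15,0,0,0,0,1],[0,-35,0,0,0,0,1],[0,-35,0,0,0,0,1],[0,-20,0,0,0,0,1]]
  ]
}}

```text
time: 9.78
tcp_pos: [0.4746, 0.3927, 0.114]
eef_rot: [-0.692, 0.141, -0.143, 0.694]
force: [0.4, 0.1, -0.0]
width: 0.0234
```

Emit:
{"name": "carry_out", "arguments": {
  "deltas": [
    [[0,0,0,0,0,0,1],[0,0,0,0,0,0,1]]
  ]
}}

```text
time: 9.95
tcp_pos: [0.4744, 0.3925, 0.112]
eef_rot: [-0.692, 0.141, -0.143, 0.693]
force: [0.6, -1.0, -1.8]
width: 0.0235
```

```bash
python3 - <<'E'
from h import *
s=bot.get_state()
im=snap('wrist','w12.png')
M=np.array(im['mount']); 
for u,v,h in [(283,96,.0105),(283,130,.0125)]:
  o,d=ray(im,u,v,M); k=(-.0113-h-o[1])/d[1]; print('end tool',o+d*k)
go(0.5516,-0.0412,.11,.198,s)
E
```

```text
end tool [ 0.0007 -0.0218  0.0823]
end tool [ 0.0007 -0.0238  0.0708]
t 9.95 tcp [0.4744 0.3925 0.112 ] yaw -0.4039 w 0.023519387229821484 F [ 0.5606 -1.0325 -1.8034]
turn_y -0.6019 tilt [ 0.0023  0.0015 -1.    ] shift x,y,z [  -9.6    2.  -440.4]
```

View pics/w12.png

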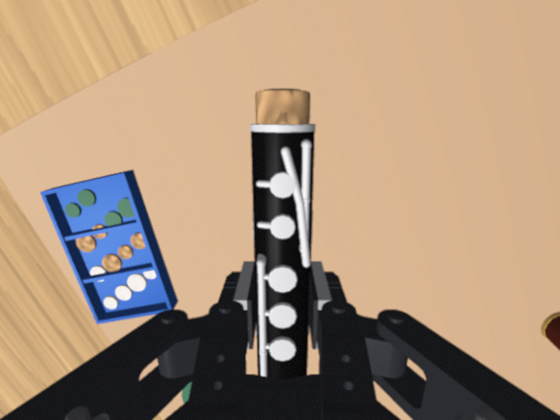

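Emit:
{"name": "carry_out", "arguments": {
  "deltas": [
    [[19,0,-29,0,-0.1,0,1],[16,0,-31,0,-0.1,0,1],[13,0,-32,0,-0.1,0,1],[10,0,-34,0,-0.1,0,1],[6,0,-34,0,-0.1,0,1]]
  ]
}}

```text
time: 10.42
tcp_pos: [0.5025, 0.2186, 0.1086]
eef_rot: [0.707, 0.034, -0.037, -0.706]
force: [0.1, 0.9, -0.9]
width: 0.0233
```

Emit:
{"name": "carry_out", "arguments": {
  "deltas": [
    [[3,0,-35,0,-0.1,0,1],[0,0,-40,0,0,0,1],[0,0,-40,0,0,0,1],[0,0,-40,0,0,0,1],[0,0,-30,0,0,0,1]]
  ]
}}

```text
time: 10.83
tcp_pos: [0.5385, 0.036, 0.1088]
eef_rot: [0.704, 0.067, -0.07, -0.704]
force: [0.1, 0.4, -2.3]
width: 0.0231
```

Emit:
{"name": "carry_out", "arguments": {
  "deltas": [
    [[0,0,0,0,0,0,1],[0,0,0,0,0,0,1],[0,0,0,0,0,0,1]]
  ]
}}

```text
time: 11.08
tcp_pos: [0.5383, 0.0392, 0.1092]
eef_rot: [-0.703, -0.068, 0.07, 0.704]
force: [-0.5, 0.2, -0.9]
width: 0.0231
```

```bash
python3 - <<'E'
from h import *
go(0.5516,-0.0412,.095,.198)
E
```

```text
t 11.0833 tcp [0.5383 0.0392 0.1092] yaw 0.1956 w 0.023095927832141608 F [-0.4917  0.2177 -0.9268]
turn_y -0.0024 tilt [-0.0034  0.0007 -1.    ] shift x,y,z [ -2.8  14.2 -81.4]
```

Emit:
{"name": "carry_out", "arguments": {
  "deltas": [
    [[-1,0,-30,0,-0.003,0,1],[-1,7,-30,0,0,0,1],[-1,7,-21,0,0,0,1],[0,0,0,0,0,0,1],[0,0,0,0,0,0,1]]
  ]
}}

```text
time: 11.5
tcp_pos: [0.5518, -0.0402, 0.0957]
eef_rot: [-0.703, -0.07, 0.071, 0.704]
force: [-0.2, 1.4, -1.4]
width: 0.0232
```

```bash
python3 - <<'E'
from h import *
s=bot.get_state(); im=snap('wrist','w13.png'); go(0.5516,-0.0412,.0275,.198,s)
E
```

```text
t 11.5 tcp [ 0.5518 -0.0402  0.0957] yaw 0.1992 w 0.023181579425515013 F [-0.151   1.3612 -1.3687]
turn_y 0.0012 tilt [-0.0024  0.0012 -1.    ] shift x,y,z [-0.4 68.2 -0.9]
```

View pics/w13.png

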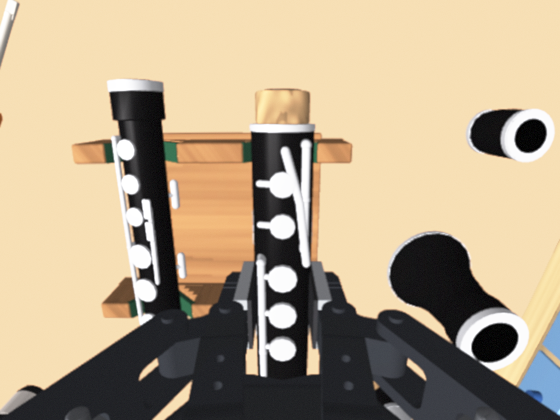

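Emit:
{"name": "carry_out", "arguments": {
  "deltas": [
    [[0,20,-1,0,0,0,1],[0,25,0,0,0,0,1],[0,12,0,0,0,0,1],[0,7,0,0,0,0,1],[0,4,0,0,0,0,1]]
  ]
}}

```text
time: 11.97
tcp_pos: [0.5518, -0.0402, 0.0281]
eef_rot: [-0.703, -0.07, 0.072, 0.704]
force: [-11.1, 3.4, 30.4]
width: 0.0233
```

Emit:
{"name": "carry_out", "arguments": {
  "deltas": [
    [[0,1,0,0,0,0,1],[0,0,0,0,0,0,1]]
  ]
}}

```text
time: 12.13
tcp_pos: [0.5519, -0.0403, 0.0285]
eef_rot: [-0.703, -0.07, 0.071, 0.704]
force: [-3.8, 2.3, 0.9]
width: 0.0236
```

```bash
python3 - <<'E'
from h import *
s=bot.get_state(); im=snap('wrist','w14.png'); go(0.5516,-0.0412,.0267,.198,s)
E
```

```text
t 12.1333 tcp [ 0.5519 -0.0403  0.0285] yaw 0.2009 w 0.023582687071090333 F [-3.799   2.3174  0.9363]
turn_y 0.0029 tilt [-0.0018  0.0015 -1.    ] shift x,y,z [-0.4  1.8 -0.8]
```

View pics/w14.png

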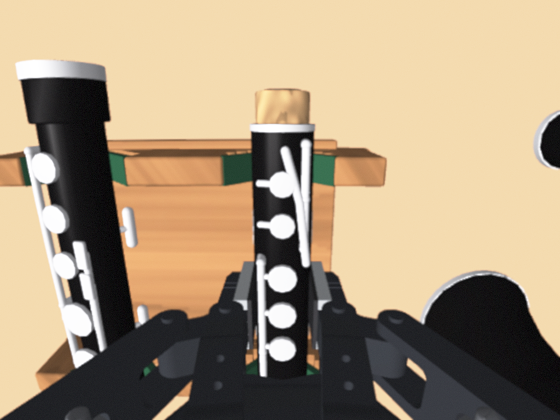

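Emit:
{"name": "carry_out", "arguments": {
  "deltas": [
    [[0,0,0,0,0,0,0.5],[0,0,0,0,0,0,0.2],[0,0,0,0,0,0,0],[0,-10,0,0,0,0,-0.1],[0,-25,0,0,0,0,-0.1]]
  ]
}}

```text
time: 12.6
tcp_pos: [0.5512, -0.0418, 0.0614]
eef_rot: [-0.703, -0.069, 0.072, 0.704]
force: [-0.9, -0.1, 0.6]
width: 0.0468
```

Emit:
{"name": "carry_out", "arguments": {
  "deltas": [
    [[0,-40,0,0,0,0,-0.3],[0,-40,0,0,0,0,-1],[0,-20,0,0,0,0,-1],[0,0,0,0,0,0,-1],[0,0,0,0,0,0,-1]]
  ]
}}

```text
time: 13.02
tcp_pos: [0.5547, -0.0426, 0.1653]
eef_rot: [0.704, 0.072, -0.068, -0.703]
force: [-0.0, 0.2, -0.8]
width: 0.0852
```

```bash
python3 - <<'E'
from h import *
s=bot.get_state(); im=snap('wrist','w15.png'); go(0.6751,-0.0581,.17,.198,s)
snap('top','t15.png')
E
```

```text
t 13.0167 tcp [ 0.5547 -0.0426  0.1653] yaw 0.1989 w 0.08517234625233722 F [-0.0055  0.2019 -0.7844]
turn_y 0.0009 tilt [ 0.0051 -0.0013 -1.    ] shift x,y,z [115.   -4.7 -38.9]
```

View pics/w15.png

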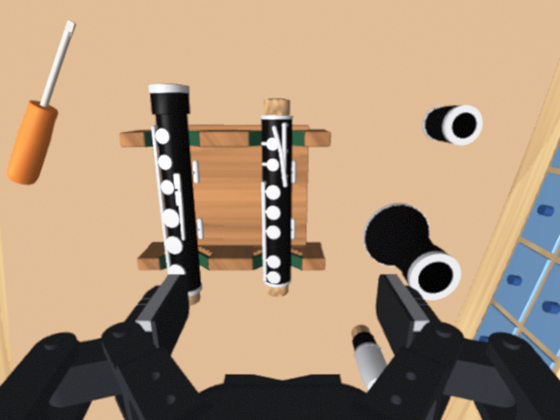

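View pics/t15.png

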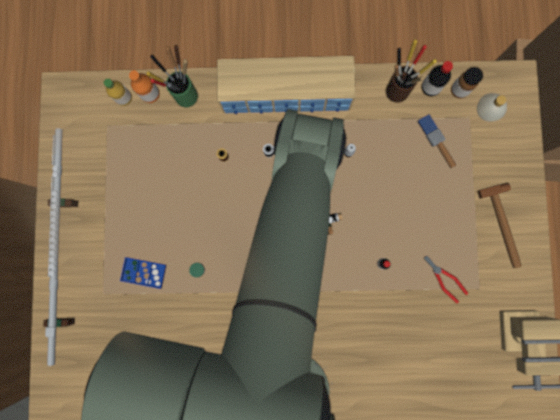

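```bash
python3 - <<'E'
from h import *
s=bot.get_state();im=vision.get_image('wrist');T=wristT(im,s)
print('bell',onz(im,435,276,.093,T),'barrel',onz(im,463,125.5,.048,T))
# joints in cradle
for n,a,b in [('lower',(168.5,86),(193,303)),('upper',(277.5,99),(277.5,294))]:
    p,q=onz(im,*a,.05 if n=='lower' else .0485,T),onz(im,*b,.0485,T); print(n,(p+q)/2,np.linalg.norm(p-q),np.arctan2(*(p-q)[[1,0]])-np.pi/2)
go(0.6751,-0.0581,.15,.198,s)
E
```

```text
bell [ 0.6698 -0.0556  0.093 ] barrel [0.6765 0.0534 0.048 ]
lower [ 0.471  -0.0535  0.0492] 0.18373426935797624 0.21606336936559334
upper [ 0.548  -0.0379  0.0485] 0.16437888543069826 0.1949221021137666
t 13.1167 tcp [ 0.5525 -0.042   0.1624] yaw 0.1989 w 0.08530003889457148 F [-0.5712  0.0854  0.0013]
turn_y 0.0009 tilt [-0.0006  0.     -1.    ] shift x,y,z [117.   12.4 -39.9]
```

Emit:
{"name": "carry_out", "arguments": {
  "deltas": [
    [[28,0,-10,0,0,0,-1],[30,0,-10,0,0,0,-1],[30,0,-10,0,0,0,-1],[27,0,-9,0,0,0,-1],[0,0,0,0,0,0,-1]]
  ]
}}

```text
time: 13.58
tcp_pos: [0.6769, -0.0584, 0.1599]
eef_rot: [0.704, 0.07, -0.07, -0.704]
force: [-0.3, -0.1, 0.7]
width: 0.0852
```

Emit:
{"name": "carry_out", "arguments": {
  "deltas": [
    [[0,0,0,0,0,0,-1],[0,0,0,0,0,0,-1]]
  ]
}}

```text
time: 13.75
tcp_pos: [0.6718, -0.0573, 0.1608]
eef_rot: [-0.703, -0.069, 0.072, 0.704]
force: [0.7, 0.0, -0.2]
width: 0.0857
```

```bash
python3 - <<'E'
from h import *
s=bot.get_state(); im=snap('wrist','w16.png'); go(0.6735,-0.057,.064,.198,s)
snap('scene','s16.png')
E
```

```text
t 13.75 tcp [ 0.6718 -0.0573  0.1608] yaw 0.1991 w 0.08570139457591838 F [ 0.7486  0.0461 -0.242 ]
turn_y 0.0011 tilt [-0.004   0.0007 -1.    ] shift x,y,z [ 1.7 96.8 -0.1]
```

View pics/w16.png

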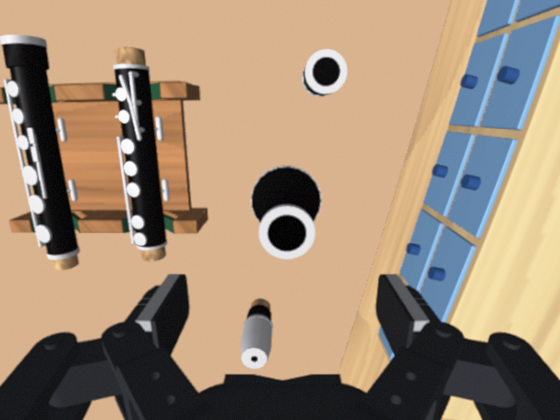

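View pics/s16.png

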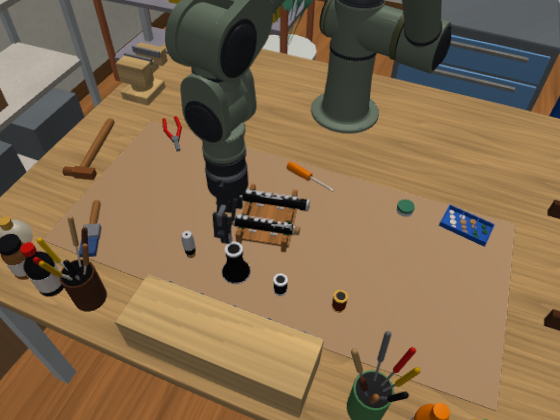

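```bash
python3 - <<'E'
from h import *
s=bot.get_state();im=vision.get_image('wrist');T=wristT(im,s)
tool=lambda p:(R.from_quat(s['eef_rot']).as_matrix().T@(p-s['tcp_pos']))*1000
tp=vision.get_image('top')
for u in (222,350):
  for z in (0,.05): p=onz(tp,u,112,z); print('chest',p,tool(p))
for u,v in [(480,40),(420,210),(384,335)]: print(onz(im,u,v,0,T))
print('bell',onz(im,287.5,232,.093,T),'mp',onz(im,255,358,.081,T),'barrel',onz(im,326,71,.048,T))
go(0.6735,-0.057,.064,.198,s)
E
```

```text
chest [0.8076 0.1926 0.    ] [182.771  161.884  217.9272]
chest [0.7905 0.1845 0.05  ] [164.3368 111.919  213.3924]
chest [ 0.799  -0.1888  0.    ] [  98.913   161.7487 -154.2406]
chest [ 0.7822 -0.1819  0.05  ] [  83.794   111.789  -144.0623]
[0.812  0.1144 0.    ]
[ 0.8071 -0.0432  0.    ]
[ 0.8151 -0.1904  0.    ]
bell [ 0.6759 -0.0583  0.093 ] mp [ 0.6731 -0.1786  0.081 ] barrel [0.6822 0.0538 0.048 ]
t 13.85 tcp [ 0.6719 -0.0573  0.1621] yaw 0.1991 w 0.08571628957201946 F [ 0.0821 -0.8758 -0.6081]
turn_y 0.0011 tilt [-0.0022  0.0004 -1.    ] shift x,y,z [ 1.7 98.1 -0.1]
```

Emit:
{"name": "carry_out", "arguments": {
  "deltas": [
    [[2,25,-1,0,0,0,-0.7],[1,35,0,0,0,0,-0.5],[0,25,0,0,0,0,-0.3],[0,12,0,0,0,0,-0.3],[0,0,0,0,0,0,-0.3]]
  ],
  "newtons": 40
}}

```text
time: 14.37
tcp_pos: [0.6736, -0.0574, 0.0628]
eef_rot: [-0.703, -0.068, 0.072, 0.704]
force: [0.1, -0.5, -0.1]
width: 0.0554
```

```bash
python3 - <<'E'
from h import *
s=bot.get_state(); im=snap('wrist','w17.png'); go(0.675,-0.058,.064,.198,s)
E
```

```text
t 14.3667 tcp [ 0.6736 -0.0574  0.0628] yaw 0.199 w 0.05542447090971381 F [ 0.0895 -0.543  -0.1404]
turn_y 0.001 tilt [-0.0058  0.0011 -1.    ] shift x,y,z [ 1.2 -1.2 -0.8]
```

View pics/w17.png

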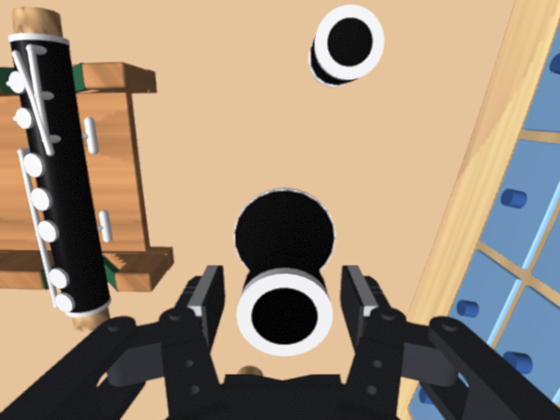

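```bash
python3 - <<'E'
from h import *
s=bot.get_state();im=vision.get_image('wrist');T=wristT(im,s)
tool=lambda p:(R.from_quat(s['eef_rot']).as_matrix().T@(p-s['tcp_pos']))*1000
print(tool(onz(im,285,313,.093,T)),tool(onz(im,285,239,.004,T))); go(0.675,-0.058,.064,.198,s)
E
```

```text
[  1.3042 -27.9378  -1.2968] [ 2.1321 61.0579 -3.8603]
t 14.4167 tcp [ 0.6752 -0.0577  0.0651] yaw 0.199 w 0.05576265381275444 F [ 0.1607 -0.4632  1.419 ]
turn_y 0.001 tilt [-0.0026  0.0005 -1.    ] shift x,y,z [-0.3  1.1 -0.2]
```

Emit:
{"name": "carry_out", "arguments": {
  "deltas": [
    [[0,0,0,0,0,0,0.2],[0,0,0,0,0,0,0.6],[0,0,0,0,0,0,1],[0,0,0,0,0,0,1],[0,0,0,0,0,0,1]]
  ],
  "newtons": 35
}}

```text
time: 14.88
tcp_pos: [0.6779, -0.0583, 0.0682]
eef_rot: [0.704, 0.071, -0.069, -0.703]
force: [-1.4, 0.0, 6.2]
width: 0.0372
```

Emit:
{"name": "carry_out", "arguments": {
  "deltas": [
    [[0,-10,0,0,0,0,1],[0,-25,0,0,0,0,1],[0,-35,0,0,0,0,1],[0,-15,0,0,0,0,1],[0,0,0,0,0,0,1]]
  ]
}}

```text
time: 15.3
tcp_pos: [0.6797, -0.0585, 0.1568]
eef_rot: [0.704, 0.073, -0.067, -0.703]
force: [0.2, 0.4, -0.0]
width: 0.0371
```

```bash
python3 - <<'E'
from h import *
s=bot.get_state(); im=snap('wrist','w18.png'); go(0.499,-0.202,.15,.198,s); snap('scene','s18.png')
E
```

```text
t 15.3 tcp [ 0.6797 -0.0585  0.1568] yaw 0.1992 w 0.03712347599041343 F [ 0.2326  0.4464 -0.0336]
turn_y 0.0012 tilt [ 0.0088 -0.0016 -1.    ] shift x,y,z [-205.4    6.8 -105.2]
```

View pics/w18.png

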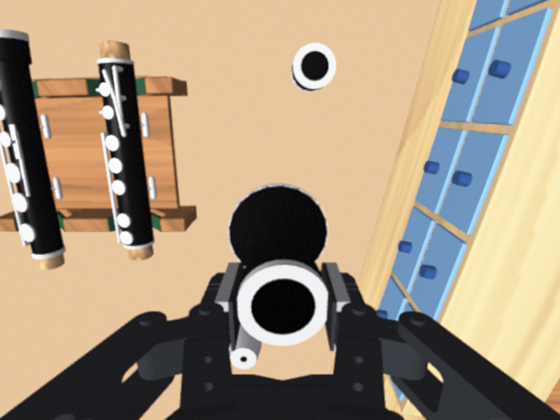

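View pics/s18.png

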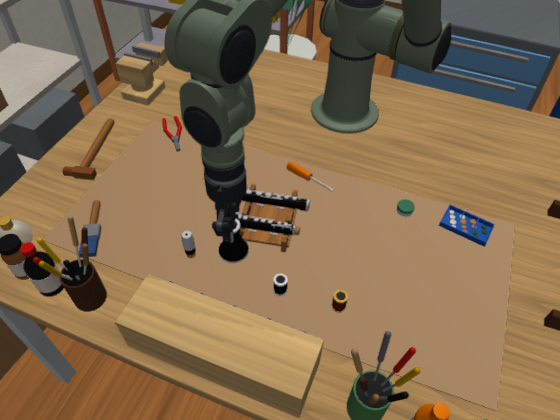

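Emit:
{"name": "carry_out", "arguments": {
  "deltas": [
    [[-15,-10,-5,0,0,0,1],[-30,-5,-15,0,0,0,1],[-35,0,-17,0,0,0,1],[-40,0,-17,0,0,0,1],[-35,0,-17,0,0,0,1]]
  ]
}}

```text
time: 15.82
tcp_pos: [0.537, -0.157, 0.1639]
eef_rot: [-0.703, -0.069, 0.072, 0.704]
force: [0.0, -1.6, -1.0]
width: 0.0367
```

Emit:
{"name": "carry_out", "arguments": {
  "deltas": [
    [[-30,0,-17,0,0,0,1],[-20,0,-12,0,0,0,1],[0,0,-5,0,0,0,1],[0,0,0,0,0,0,1],[0,0,0,0,0,0,1]]
  ]
}}

```text
time: 16.23
tcp_pos: [0.4977, -0.2001, 0.165]
eef_rot: [-0.703, -0.07, 0.07, 0.704]
force: [-0.4, 0.3, -1.3]
width: 0.037
```

```bash
python3 - <<'E'
from h import *
s=bot.get_state(); im=snap('wrist','w19.png'); go(0.4996,-0.2026,.067,.198,s)
M=np.array(im['mount']); 
for u,v,h in [(283,303,-.026),(278,234,.064)]:
  o,d=ray(im,u,v,M); k=(h-o[1])/d[1]; print('tool',o+d*k)
E
```

```text
t 16.2333 tcp [ 0.4977 -0.2001  0.165 ] yaw 0.1986 w 0.03695452308553429 F [-0.4073  0.3043 -1.2552]
turn_y 0.0006 tilt [-0.0008  0.0012 -1.    ] shift x,y,z [ 1.3 98.  -2.8]
tool [ 0.0005 -0.026   0.0022]
tool [-0.0026  0.064  -0.0014]
```

View pics/w19.png

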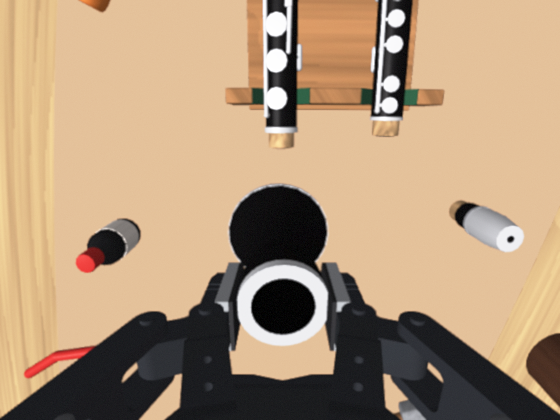

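```bash
python3 - <<'E'
from h import *
s=bot.get_state(); im=vision.get_image('wrist'); T=wristT(im,s)
tool=lambda p:(R.from_quat(s['eef_rot']).as_matrix().T@(p-s['tcp_pos']))*1000
e=onz(im,282,147,.030,T); print('low end',e,tool(e)); e=onz(im,281,130,.038+.0125,T); print('ring',e,tool(e))
e=onz(im,386,136,.030,T); print('up end',e,tool(e))
go(0.4996,-0.2026,.067,.198,s)
E
```

```text
low end [ 0.4883 -0.1509  0.03  ] [  0.1609 135.107   49.6717]
ring [ 0.4846 -0.1366  0.0505] [ -0.6155 114.6238  64.4746]
up end [ 0.5716 -0.1245  0.03  ] [ 87.0324 135.0767  59.0838]
t 16.2833 tcp [ 0.4981 -0.1998  0.1651] yaw 0.1996 w 0.036904927953338426 F [-0.1137  0.1072 -0.6205]
turn_y 0.0016 tilt [-0.0007  0.001  -1.    ] shift x,y,z [ 0.9 98.1 -3.1]
```

Emit:
{"name": "carry_out", "arguments": {
  "deltas": [
    [[1,25,-3,0,0,0,1],[0,35,0,0,0,0,1],[0,22,0,0,0,0,1],[0,10,0,0,0,0,1],[0,0,0,0,0,0,1]]
  ]
}}

```text
time: 16.75
tcp_pos: [0.4981, -0.2013, 0.0712]
eef_rot: [-0.702, -0.069, 0.072, 0.705]
force: [0.2, 0.4, -1.4]
width: 0.0369
```

Emit:
{"name": "carry_out", "arguments": {
  "deltas": [
    [[0,2,0,0,0,0,1],[0,1,0,0,0,0,1],[0,0,0,0,0,0,1]]
  ]
}}

```text
time: 17.0
tcp_pos: [0.5006, -0.2035, 0.0721]
eef_rot: [0.704, 0.071, -0.07, -0.703]
force: [0.5, -0.4, -1.2]
width: 0.037
```

```bash
python3 - <<'E'
from h import *
s=bot.get_state(); im=snap('wrist','w20.png'); go(0.4996,-0.2026,.067,.198,s)
E
```

```text
t 17.0 tcp [ 0.5006 -0.2035  0.0721] yaw 0.1994 w 0.03703271110521186 F [ 0.4713 -0.3785 -1.2153]
turn_y 0.0014 tilt [ 0.0022 -0.0012 -1.    ] shift x,y,z [-0.8  5.1  1.1]
```

View pics/w20.png

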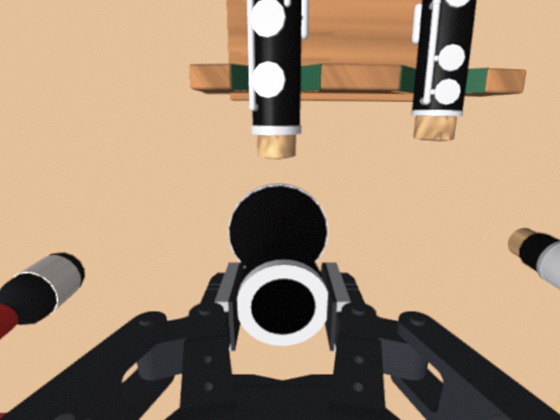

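Emit:
{"name": "carry_out", "arguments": {
  "deltas": [
    [[0,2,1,0,0,0,1],[0,2,0,0,0,0,1],[0,1,0,0,0,0,1],[0,0,0,0,0,0,1]]
  ]
}}

```text
time: 17.38
tcp_pos: [0.4996, -0.203, 0.0679]
eef_rot: [0.704, 0.071, -0.07, -0.703]
force: [-4.6, 0.0, 13.6]
width: 0.0365
```

Contact with the mat (13.6 N); releasing.

Emit:
{"name": "carry_out", "arguments": {
  "deltas": [
    [[0,-1,0,0,0,0,0.2],[0,0,0,0,0,0,-0.1],[0,0,0,0,0,0,-0.4],[0,0,0,0,0,0,-0.5],[0,-10,0,0,0,0,-0.5]]
  ]
}}

```text
time: 17.8
tcp_pos: [0.4978, -0.2014, 0.0754]
eef_rot: [-0.703, -0.069, 0.071, 0.704]
force: [0.2, -0.2, -0.1]
width: 0.0641
```

Emit:
{"name": "carry_out", "arguments": {
  "deltas": [
    [[0,-30,0,0,0,0,-0.5],[0,-40,0,0,0,0,-0.5],[0,-20,0,0,0,0,-0.5],[0,0,0,0,0,0,-0.5],[0,0,0,0,0,0,-0.5]]
  ]
}}

```text
time: 18.22
tcp_pos: [0.5002, -0.2027, 0.1686]
eef_rot: [0.704, 0.071, -0.069, -0.703]
force: [-0.1, -0.2, -1.1]
width: 0.0641
```

```bash
python3 - <<'E'
from h import *
s=bot.get_state(); im=snap('wrist','w21.png'); go(0.6812,0.0542,.17,.198,s)
E
```

```text
t 18.2167 tcp [ 0.5002 -0.2027  0.1686] yaw 0.1991 w 0.06411114756405642 F [-0.0898 -0.202  -1.1447]
turn_y 0.0011 tilt [ 0.003  -0.0017 -1.    ] shift x,y,z [228.   -1.4 216.3]
```

View pics/w21.png

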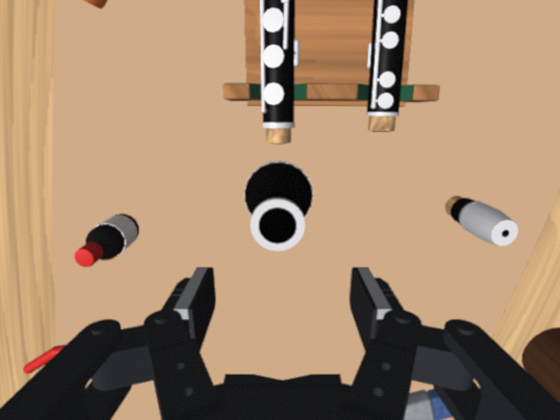

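```bash
python3 - <<'E'
from h import *
s=bot.get_state(); im=vision.get_image('wrist'); T=wristT(im,s)
tool=lambda p:(R.from_quat(s['eef_rot']).as_matrix().T@(p-s['tcp_pos']))*1000
for n,u,v,z in [('ring',277.5,224,.093),('end',279,143,.030),('endmid',279,137,.043)]:
  e=onz(im,u,v,z,T); print(n,e,tool(e))
go(0.6812,0.0542,.17,.198,s)
E
```

```text
ring [ 0.4958 -0.2005  0.093 ] [-3.0227 74.1018  2.2933]
end [ 0.4865 -0.1509  0.03  ] [ -2.3627 137.0834  52.8099]
endmid [ 0.4855 -0.1452  0.043 ] [ -2.24   124.0813  58.6043]
t 18.2667 tcp [ 0.4992 -0.2021  0.1671] yaw 0.199 w 0.06402122954294515 F [ 0.3936  0.8004 -0.2415]
turn_y 0.001 tilt [ 0.0006 -0.0003 -1.    ] shift x,y,z [228.9  -2.9 215.5]
```

Emit:
{"name": "carry_out", "arguments": {
  "deltas": [
    [[28,0,26,0,0,0,-0.5],[29,0,27,0,0,0,-0.5],[29,0,27,0,0,0,-0.5],[29,0,27,0,0,0,-0.5],[29,0,27,0,0,0,-0.5]]
  ]
}}

```text
time: 18.73
tcp_pos: [0.6134, -0.0406, 0.1649]
eef_rot: [-0.703, -0.069, 0.071, 0.704]
force: [0.5, -0.6, -0.5]
width: 0.0641
```

Emit:
{"name": "carry_out", "arguments": {
  "deltas": [
    [[29,0,27,0,0,0,-0.5],[29,0,27,0,0,0,-0.5],[25,0,27,0,0,0,-0.5],[0,0,0,0,0,0,-0.5],[0,0,0,0,0,0,-0.5]]
  ]
}}

```text
time: 19.15
tcp_pos: [0.6785, 0.0555, 0.1641]
eef_rot: [-0.703, -0.07, 0.073, 0.704]
force: [-0.6, -0.3, -0.2]
width: 0.0639
```

```bash
python3 - <<'E'
from h import *
s=bot.get_state(); im=snap('wrist','w22.png'); go(0.6812,0.0542,.09,.198,s)
E
```

```text
t 19.15 tcp [0.6785 0.0555 0.1641] yaw 0.2024 w 0.06393879138112411 F [-0.571  -0.3078 -0.2338]
turn_y 0.0044 tilt [-0.0038 -0.0002 -1.    ] shift x,y,z [ 2.4 74.1 -1.8]
```

View pics/w22.png

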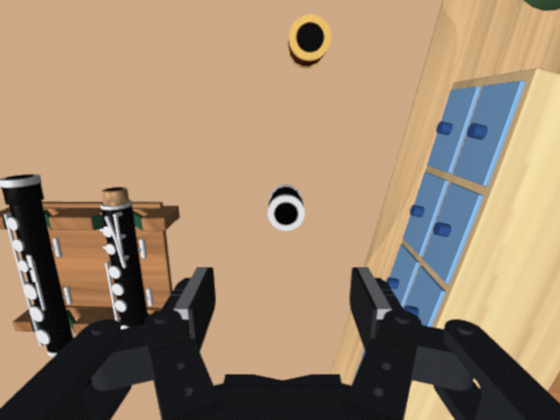

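Emit:
{"name": "carry_out", "arguments": {
  "deltas": [
    [[1,30,-1,0,0.003,0,-0.5],[1,40,-1,0,0,0,-0.5],[0,30,0,0,0,0,-0.4],[0,0,0,0,0,0,-0.3],[0,0,0,0,0,0,-0.3]]
  ]
}}

```text
time: 19.62
tcp_pos: [0.6788, 0.0505, 0.0649]
eef_rot: [-0.704, -0.066, 0.071, 0.704]
force: [0.7, 0.5, 0.1]
width: 0.0555
```

```bash
python3 - <<'E'
from h import *
s=bot.get_state(); im=snap('wrist','w23.png'); go(0.6812,0.0542,.010,.198,s)
p=im['pixels'].astype(int); hsv=cv2.cvtColor(im['pixels'],cv2.COLOR_RGB2HSV); m=((hsv[:,:,1]<50)&(hsv[:,:,2]>170)).astype('uint8')
m[:, :220]=0;m[:,350:]=0
n,l,st,c=cv2.connectedComponentsWithStats(m); i=1+st[1:,4].argmax(); x,y,w,h,a=st[i]; print(st[i],(u:=x+w/2-.5),(v:=y+h/2-.5))
T=wristT(im,s); e=onz(im,u,v,.048,T); print(e,(R.from_quat(s['eef_rot']).as_matrix().T@(e-s['tcp_pos']))*1000)
E
```

```text
t 19.6167 tcp [0.6788 0.0505 0.0649] yaw 0.1941 w 0.05548127800543627 F [0.7216 0.4607 0.0842]
turn_y -0.0039 tilt [-0.0059  0.     -1.    ] shift x,y,z [ 3.1 54.9  3.2]
[ 260  232   57   52 1295] 288.0 257.5
[0.6814 0.054  0.048 ] [ 3.307  16.8401  2.9136]
```

View pics/w23.png

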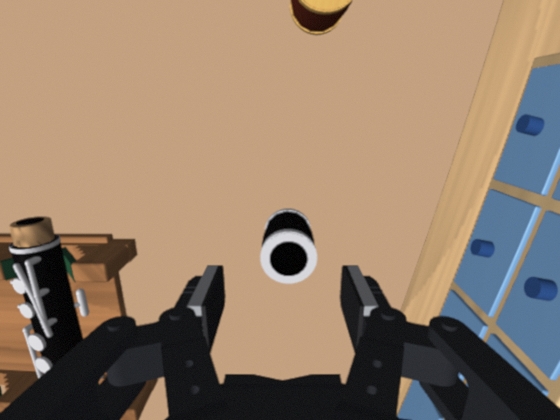

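Emit:
{"name": "carry_out", "arguments": {
  "deltas": [
    [[2,20,3,0,-0.004,0,-0.3],[0,20,0,0,0,0,-0.2],[0,10,0,0,0,0,0],[0,4,0,0,0,0,0],[0,0,0,0,0,0,0]]
  ]
}}

```text
time: 20.08
tcp_pos: [0.6831, 0.0549, 0.0135]
eef_rot: [0.704, 0.071, -0.07, -0.704]
force: [-0.9, -0.4, -0.2]
width: 0.043
```

```bash
python3 - <<'E'
from h import *
s=bot.get_state(); im=snap('wrist','w24.png'); go(0.6812,0.0542,.010,.198,s)
E
```

```text
t 20.0833 tcp [0.6831 0.0549 0.0135] yaw 0.1997 w 0.04300429938081293 F [-0.9103 -0.3581 -0.242 ]
turn_y 0.0017 tilt [ 0.0003 -0.0001 -1.    ] shift x,y,z [-2.   3.5 -0.3]
```

View pics/w24.png

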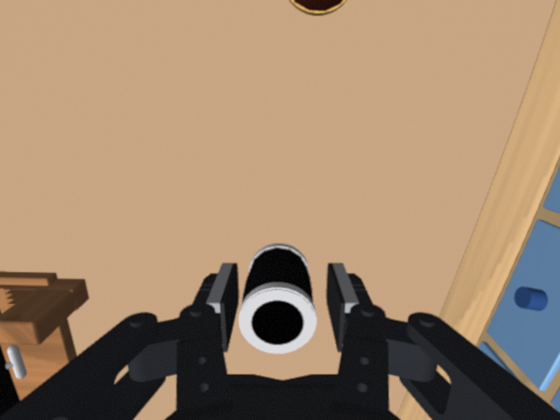

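Emit:
{"name": "carry_out", "arguments": {
  "deltas": [
    [[-2,3,0,0,0,0,0],[0,0,0,0,0,0,0.1],[0,0,0,0,0,0,0.5],[0,0,0,0,0,0,1],[0,0,0,0,0,0,1]]
  ],
  "newtons": 30
}}

```text
time: 20.55
tcp_pos: [0.6814, 0.0548, 0.0107]
eef_rot: [0.704, 0.071, -0.07, -0.703]
force: [-1.8, 0.2, 4.2]
width: 0.029
```

Emit:
{"name": "carry_out", "arguments": {
  "deltas": [
    [[0,0,0,0,0,0,1],[0,-10,0,0,0,0,1],[0,-30,0,0,0,0,1],[0,-40,0,0,0,0,1],[0,-30,0,0,0,0,1]]
  ]
}}

```text
time: 20.97
tcp_pos: [0.6811, 0.0549, 0.1222]
eef_rot: [-0.704, -0.071, 0.07, 0.704]
force: [1.6, -0.4, 0.8]
width: 0.029
```

Emit:
{"name": "carry_out", "arguments": {
  "deltas": [
    [[0,0,0,0,0,0,1],[0,0,0,0,0,0,1]]
  ]
}}

```text
time: 21.13
tcp_pos: [0.683, 0.0549, 0.1231]
eef_rot: [0.704, 0.073, -0.069, -0.703]
force: [0.5, -0.5, -1.4]
width: 0.0286
```

```bash
python3 - <<'E'
from h import *
s=bot.get_state(); im=snap('wrist','w25.png'); go(0.528,0.0775,.12,.198,s)
E
```

```text
t 21.1333 tcp [0.683  0.0549 0.1231] yaw 0.2001 w 0.028622838335461188 F [ 0.5287 -0.5345 -1.4241]
turn_y 0.0021 tilt [ 0.0056 -0.0001 -1.    ] shift x,y,z [-147.5    3.1   52.7]
```

View pics/w25.png

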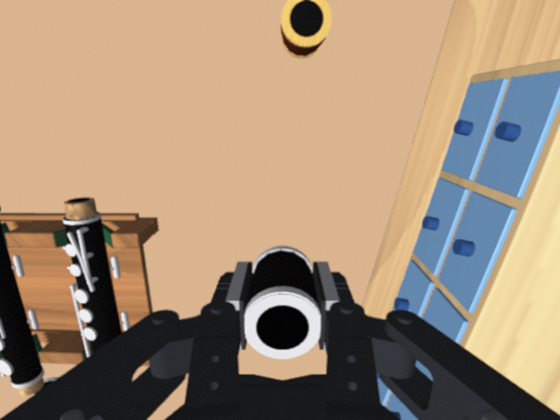

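Emit:
{"name": "carry_out", "arguments": {
  "deltas": [
    [[-20,0,5,0,0,0,1],[-35,0,15,0,0,0,1],[-35,0,15,0,0,0,1],[-35,0,12,0,0,0,1],[-21,0,6,0,0,0,1]]
  ]
}}

```text
time: 21.6
tcp_pos: [0.5212, 0.0785, 0.1175]
eef_rot: [-0.703, -0.068, 0.074, 0.704]
force: [0.0, 0.4, -0.4]
width: 0.0286
```

Emit:
{"name": "carry_out", "arguments": {
  "deltas": [
    [[0,0,0,0,0,0,1],[0,0,0,0,0,0,1],[0,0,0,0,0,0,1]]
  ]
}}

```text
time: 21.85
tcp_pos: [0.5277, 0.0777, 0.1193]
eef_rot: [0.704, 0.071, -0.071, -0.704]
force: [0.7, 0.1, -0.0]
width: 0.029
```

```bash
python3 - <<'E'
from h import *
s=bot.get_state(); im=snap('wrist','w26.png'); go(0.5282,0.0775,.012,.198,s)
M=np.array(im['mount']); o,d=ray(im,282,323,M); k=(-.0373-o[1])/d[1]; print('barrel in tool',o+d*k)
snap('top','t26.png'); snap('scene','s26.png')
E
```

```text
t 21.85 tcp [0.5277 0.0777 0.1193] yaw 0.2 w 0.029019571816393093 F [ 0.6504  0.0787 -0.0073]
turn_y 0.002 tilt [-0.0002 -0.     -1.    ] shift x,y,z [  0.4 107.3  -0.3]
barrel in tool [ 0.0001 -0.0373  0.0006]
```

View pics/w26.png

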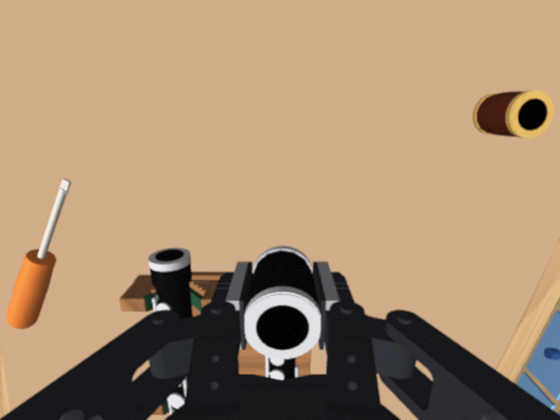

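View pics/s26.png

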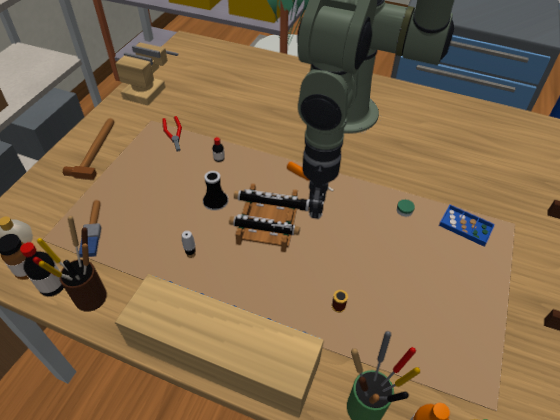

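Emit:
{"name": "carry_out", "arguments": {
  "deltas": [
    [[0,30,0,0,0,0,1],[0,40,0,0,0,0,1],[0,22,0,0,0,0,1],[0,9,0,0,0,0,1],[0,2,0,0,0,0,1]]
  ]
}}

```text
time: 22.42
tcp_pos: [0.5262, 0.0776, 0.0147]
eef_rot: [-0.703, -0.069, 0.072, 0.704]
force: [-0.0, -0.5, -0.9]
width: 0.0288
```

Emit:
{"name": "carry_out", "arguments": {
  "deltas": [
    [[0,2,0,0,0,0,1],[0,1,0,0,0,0,1],[0,0,0,0,0,0,1]]
  ]
}}

```text
time: 22.67
tcp_pos: [0.5288, 0.0778, 0.0151]
eef_rot: [0.704, 0.071, -0.07, -0.703]
force: [-0.4, -0.5, -1.1]
width: 0.0289
```

```bash
python3 - <<'E'
from h import *
s=bot.get_state(); im=snap('wrist','w27.png'); go(0.5282,0.0775,.011,.198,s)
E
```

```text
t 22.6667 tcp [0.5288 0.0778 0.0151] yaw 0.2 w 0.02894380228518955 F [-0.4222 -0.4788 -1.1115]
turn_y 0.002 tilt [ 0.0025  0.     -1.    ] shift x,y,z [-0.6  4.1 -0.1]
```

View pics/w27.png

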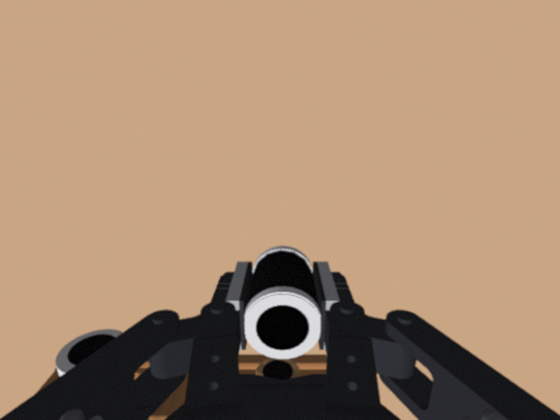

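Emit:
{"name": "carry_out", "arguments": {
  "deltas": [
    [[0,2,0,0,0,0,1],[0,1,0,0,0,0,1],[0,1,0,0,0,0,1],[0,0,0,0,0,0,1]]
  ]
}}

```text
time: 23.05
tcp_pos: [0.5278, 0.0778, 0.0107]
eef_rot: [0.704, 0.071, -0.07, -0.704]
force: [-1.0, 0.1, 5.7]
width: 0.0292
```

Touching the mat (5.7 N); open and lift.

Emit:
{"name": "carry_out", "arguments": {
  "deltas": [
    [[0,0,0,0,0,0,0.3],[0,0,0,0,0,0,0.1],[0,0,0,0,0,0,-0.1],[0,0,0,0,0,0,-0.3],[0,-10,0,0,0,0,-0.3]]
  ]
}}

```text
time: 23.47
tcp_pos: [0.5258, 0.0777, 0.0186]
eef_rot: [-0.703, -0.069, 0.072, 0.704]
force: [-0.2, 0.2, 0.8]
width: 0.0554
```

Emit:
{"name": "carry_out", "arguments": {
  "deltas": [
    [[0,-35,0,0,0,0,-0.3],[0,-40,0,0,0,0,-0.3],[0,-40,0,0,0,0,-0.3],[0,-25,0,0,0,0,-0.3],[0,0,0,0,0,0,-0.3]]
  ]
}}

```text
time: 23.88
tcp_pos: [0.5313, 0.0779, 0.1666]
eef_rot: [0.704, 0.074, -0.067, -0.703]
force: [1.1, -0.4, -0.1]
width: 0.0555
```

```bash
python3 - <<'E'
from h import *
s=bot.get_state(); im=snap('wrist','w28.png'); go(0.6725,-0.178,.16,.198,s)
E
```

```text
t 23.8833 tcp [0.5313 0.0779 0.1666] yaw 0.2002 w 0.05546672215773323 F [ 1.1268 -0.3608 -0.1081]
turn_y 0.0022 tilt [ 0.0107  0.0001 -0.9999] shift x,y,z [  88.1    6.6 -278.7]
```

View pics/w28.png

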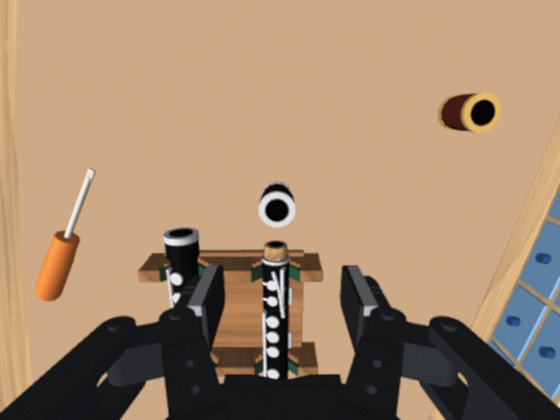

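Emit:
{"name": "carry_out", "arguments": {
  "deltas": [
    [[8,0,-25,0,0.002,0,-0.3],[12,0,-37,0,0,0,-0.3],[12,0,-37,0,0,0,-0.3],[12,0,-37,0,0,0,-0.3],[12,0,-37,0,0,0,-0.3]]
  ]
}}

```text
time: 24.35
tcp_pos: [0.616, -0.0821, 0.1586]
eef_rot: [-0.703, -0.069, 0.071, 0.704]
force: [0.3, 0.4, 1.2]
width: 0.0555
```

Emit:
{"name": "carry_out", "arguments": {
  "deltas": [
    [[12,0,-37,0,0,0,-0.3],[12,0,-37,0,0,0,-0.3],[11,0,-32,0,0,0,-0.3],[0,0,0,0,0,0,-0.3],[0,0,0,0,0,0,-0.3]]
  ]
}}

```text
time: 24.77
tcp_pos: [0.6708, -0.1794, 0.1575]
eef_rot: [-0.703, -0.068, 0.07, 0.704]
force: [0.4, 0.6, 0.0]
width: 0.0559
```

```bash
python3 - <<'E'
from h import *
s=bot.get_state(); im=snap('wrist','w29.png'); go(0.6725,-0.178,.1,.198,s)
E
```

```text
t 24.7667 tcp [ 0.6708 -0.1794  0.1575] yaw 0.1953 w 0.05594382236461428 F [0.4072 0.607  0.0216]
turn_y -0.0027 tilt [-0.0027  0.0013 -1.    ] shift x,y,z [ 1.9 57.5  1. ]
```

View pics/w29.png

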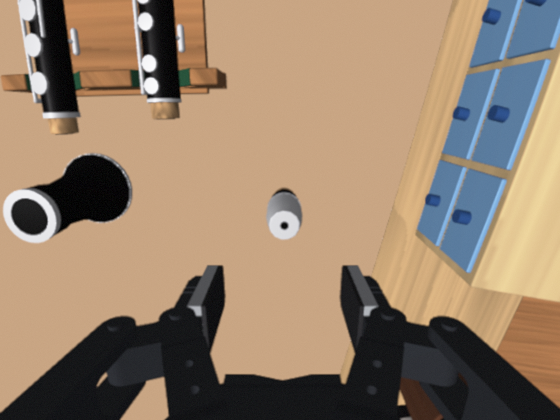

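```bash
python3 - <<'E'
from h import *
s=bot.get_state(); im=vision.get_image('wrist'); T=wristT(im,s)
e=onz(im,284.5,225,.081,T); print(e,(R.from_quat(s['eef_rot']).as_matrix().T@(e-s['tcp_pos']))*1000)
e=onz(im,284.5,193,.01,T); print('foot',e)
go(0.6725,-0.178,.033,.198,s)
E
```

```text
[ 0.6719 -0.1767  0.081 ] [ 1.9113 76.8339  0.6114]
foot [ 0.6709 -0.1702  0.01  ]
t 24.8167 tcp [ 0.6703 -0.1778  0.1578] yaw 0.197 w 0.05587731700499025 F [ 0.0005 -0.0852  0.3057]
turn_y -0.001 tilt [-0.0031  0.0017 -1.    ] shift x,y,z [  2.1 124.8  -0.6]
```

Emit:
{"name": "carry_out", "arguments": {
  "deltas": [
    [[1,30,0,0,0,0,-0.3],[0,30,0,0,0,0,-0.3],[0,0,0,0,0,0,-0.3],[0,0,0,0,0,0,-0.3]]
  ]
}}

```text
time: 25.2
tcp_pos: [0.6702, -0.1754, 0.0983]
eef_rot: [-0.703, -0.069, 0.072, 0.704]
force: [0.5, 0.0, -0.2]
width: 0.0558
```

```bash
python3 - <<'E'
from h import *
s=bot.get_state(); im=snap('wrist','w30.png'); go(0.672,-0.1775,.033,.198,s)
E
```

```text
t 25.2 tcp [ 0.6702 -0.1754  0.0983] yaw 0.1998 w 0.05580629642939769 F [ 0.4607  0.0412 -0.1986]
turn_y 0.0018 tilt [-0.005  0.002 -1.   ] shift x,y,z [ 1.3 65.3 -2.4]
```

View pics/w30.png

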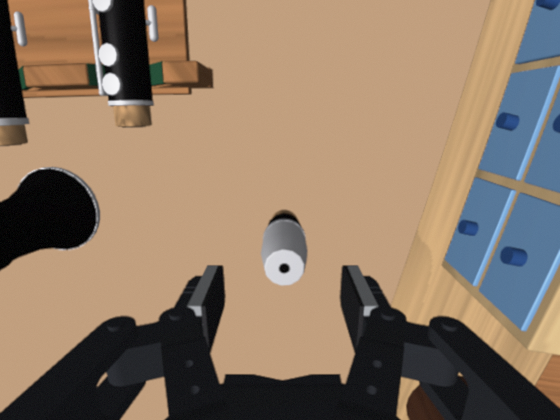

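Emit:
{"name": "carry_out", "arguments": {
  "deltas": [
    [[0,20,-2,0,0,0,-0.3],[0,25,0,0,0,0,-0.3],[0,13,0,0,0,0,-0.1],[0,7,0,0,0,0,0],[0,0,0,0,0,0,0]]
  ]
}}

```text
time: 25.67
tcp_pos: [0.6723, -0.1791, 0.0343]
eef_rot: [-0.703, -0.069, 0.071, 0.704]
force: [-1.4, 0.1, 0.1]
width: 0.0429
```

```bash
python3 - <<'E'
from h import *
s=bot.get_state(); im=snap('wrist','w31.png'); go(0.672,-0.1775,.033,.198,s)
T=wristT(im,s)
e=onz(im,284,320,.081,T); print(e,(R.from_quat(s['eef_rot']).as_matrix().T@(e-s['tcp_pos']))*1000)
E
```

```text
t 25.6667 tcp [ 0.6723 -0.1791  0.0343] yaw 0.1983 w 0.04290643126784643 F [-1.4496  0.1439  0.0589]
turn_y 0.0003 tilt [-0.0016  0.0006 -1.    ] shift x,y,z [0.1 1.3 1.6]
[ 0.6714 -0.1705  0.081 ] [  0.7587 -46.7316   8.5889]
```

View pics/w31.png

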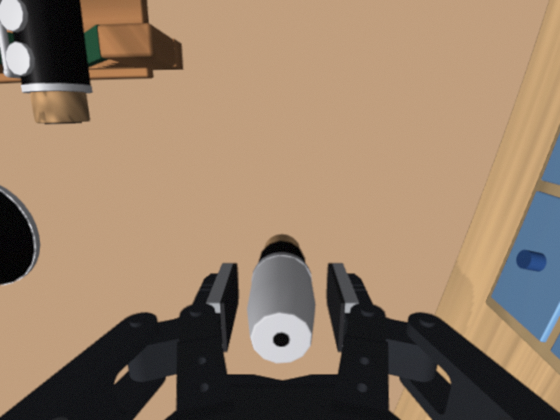

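Emit:
{"name": "carry_out", "arguments": {
  "deltas": [
    [[0,1,1,0,0,0,0],[0,0,0,0,0,0,0.3],[0,0,0,0,0,0,0.6],[0,0,0,0,0,0,1],[0,0,0,0,0,0,1]]
  ],
  "newtons": 30
}}

```text
time: 26.13
tcp_pos: [0.6736, -0.1789, 0.0353]
eef_rot: [0.704, 0.071, -0.069, -0.703]
force: [-0.1, 1.3, 6.0]
width: 0.0272
```

```bash
python3 - <<'E'
from h import *
s=bot.get_state(); im=snap('wrist','w32.png'); go(0.672,-0.1775,.033,.198,s)
E
```

```text
t 26.1333 tcp [ 0.6736 -0.1789  0.0353] yaw 0.1981 w 0.027154310479222125 F [-0.1234  1.2673  6.0392]
turn_y 0.0001 tilt [ 0.0022 -0.0007 -1.    ] shift x,y,z [-1.3  2.3  1.7]
```

View pics/w32.png

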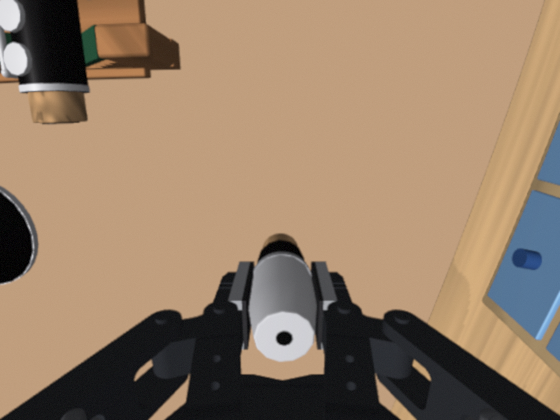

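Emit:
{"name": "carry_out", "arguments": {
  "deltas": [
    [[0,-10,0,0,0,0,1],[0,-30,0,0,0,0,1],[0,-40,0,0,0,0,1],[0,-35,0,0,0,0,1],[0,0,0,0,0,0,1]]
  ]
}}

```text
time: 26.6
tcp_pos: [0.6769, -0.1802, 0.158]
eef_rot: [0.706, 0.074, -0.066, -0.702]
force: [2.4, -0.4, 0.9]
width: 0.0279
```

```bash
python3 - <<'E'
from h import *
s=bot.get_state(); im=snap('wrist','w33.png'); go(0.5183,0.1261,.15,.198,s)
M=np.array(im['mount']); 
for u,v,h in [(284.5,338,-.0465)]:
  o,d=ray(im,u,v,M); k=(h-o[1])/d[1]; print('mp in tool',o+d*k)
E
```

```text
t 26.6 tcp [ 0.6769 -0.1802  0.158 ] yaw 0.1981 w 0.027894321033003128 F [ 2.3629 -0.3731  0.8684]
turn_y 0.0001 tilt [ 0.0118 -0.0046 -0.9999] shift x,y,z [-95.2   8.  331.5]
mp in tool [ 0.0009 -0.0465  0.001 ]
```

View pics/w33.png

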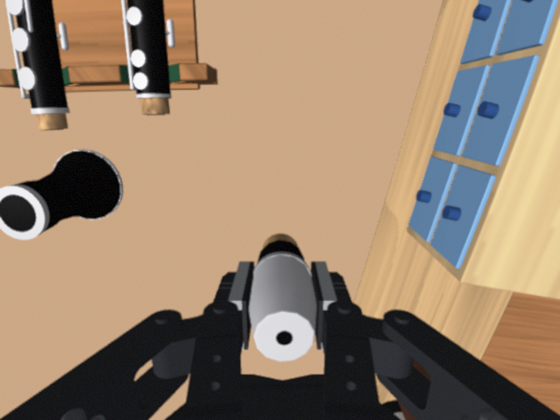

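Emit:
{"name": "carry_out", "arguments": {
  "deltas": [
    [[-6,0,22,0,0,0,1],[-10,0,36,0,0,0,1],[-11,0,38,0,0,0,1],[-11,0,38,0,0,0,1],[-11,0,38,0,0,0,1]]
  ]
}}

```text
time: 27.07
tcp_pos: [0.5886, -0.0183, 0.1475]
eef_rot: [-0.703, -0.069, 0.07, 0.704]
force: [0.3, 0.4, -0.8]
width: 0.027
```

Emit:
{"name": "carry_out", "arguments": {
  "deltas": [
    [[-11,0,38,0,0,0,1],[-11,0,38,0,0,0,1],[-10,0,38,0,0,0,1],[-10,0,30,0,0,0,1],[-3,0,15,0,0,0,1]]
  ]
}}

```text
time: 27.48
tcp_pos: [0.5114, 0.1302, 0.1477]
eef_rot: [-0.703, -0.07, 0.073, 0.704]
force: [0.1, -0.2, -0.2]
width: 0.0271
```

Emit:
{"name": "carry_out", "arguments": {
  "deltas": [
    [[0,0,0,0,0,0,1],[0,0,0,0,0,0,1],[0,0,0,0,0,0,1]]
  ]
}}

```text
time: 27.73
tcp_pos: [0.5154, 0.1269, 0.1484]
eef_rot: [0.704, 0.07, -0.07, -0.703]
force: [-0.6, -1.1, -0.9]
width: 0.0269
```

```bash
python3 - <<'E'
from h import *
s=bot.get_state(); im=snap('wrist','w34.png'); go(0.518,0.126,.037,.198,s)
E
```

```text
t 27.7333 tcp [0.5154 0.1269 0.1484] yaw 0.1977 w 0.02693063794214388 F [-0.6123 -1.1224 -0.9294]
turn_y -0.0003 tilt [-0.0006 -0.0006 -1.    ] shift x,y,z [  2.4 111.4  -1.3]
```

View pics/w34.png

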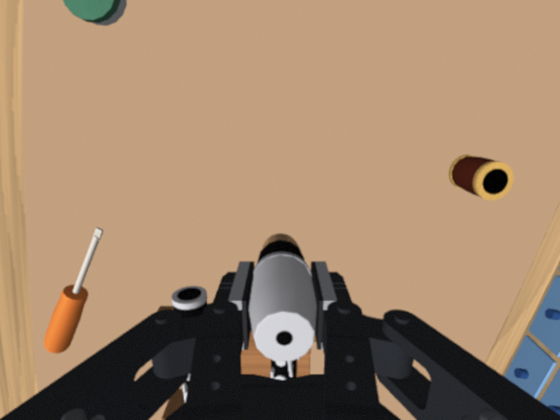

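Emit:
{"name": "carry_out", "arguments": {
  "deltas": [
    [[2,30,-1,0,0,0,1],[0,38,0,0,0,0,1],[0,25,0,0,0,0,1],[0,11,0,0,0,0,1],[0,4,0,0,0,0,1]]
  ]
}}

```text
time: 28.2
tcp_pos: [0.516, 0.1253, 0.038]
eef_rot: [0.704, 0.067, -0.071, -0.704]
force: [-0.5, -0.2, -0.2]
width: 0.0274
```

Emit:
{"name": "carry_out", "arguments": {
  "deltas": [
    [[0,1,0,0,0,0,1],[0,0,0,0,0,0,1],[0,0,0,0,0,0,1]]
  ]
}}

```text
time: 28.45
tcp_pos: [0.5188, 0.1265, 0.0409]
eef_rot: [0.704, 0.07, -0.069, -0.704]
force: [-0.5, 0.1, -0.6]
width: 0.0272
```

```bash
python3 - <<'E'
from h import *
s=bot.get_state(); im=snap('scene','s35.png'); go(0.518,0.126,.0345,.198,s)
cv2.imwrite('pics/s35z.png',cv2.resize(im['pixels'][130:290,180:380,::-1],None,fx=4,fy=3.75,interpolation=cv2.INTER_CUBIC))
E
```

```text
t 28.45 tcp [0.5188 0.1265 0.0409] yaw 0.1973 w 0.02723476905442085 F [-0.4563  0.0918 -0.5764]
turn_y -0.0007 tilt [ 0.0021  0.0002 -1.    ] shift x,y,z [-0.9  6.4 -0.3]
```

View pics/s35z.png

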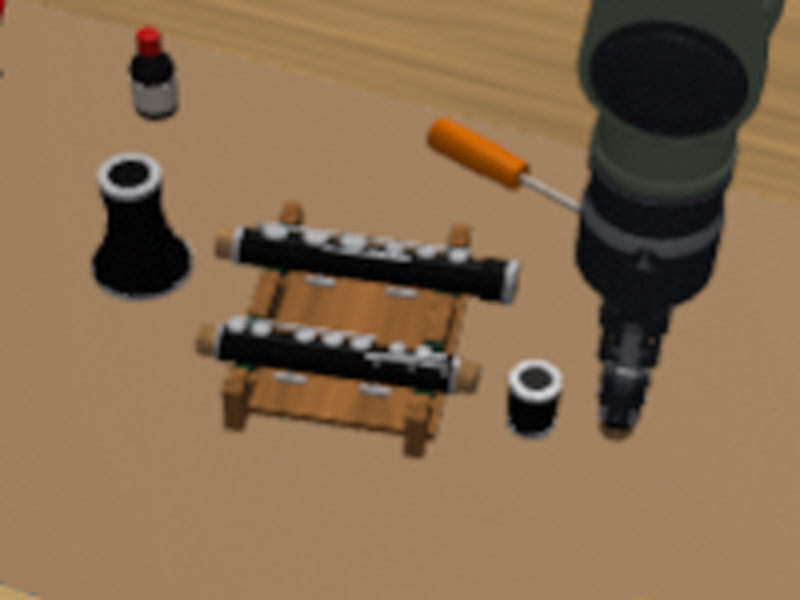

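Emit:
{"name": "carry_out", "arguments": {
  "deltas": [
    [[0,3,0,0,0,0,1],[0,2,0,0,0,0,1],[0,0,0,0,0,0,1],[0,0,0,0,0,0,1]]
  ]
}}

```text
time: 28.83
tcp_pos: [0.5182, 0.1269, 0.0353]
eef_rot: [0.704, 0.07, -0.069, -0.704]
force: [0.3, -0.7, 0.6]
width: 0.0274
```

Emit:
{"name": "carry_out", "arguments": {
  "deltas": [
    [[0,1,0,0,0,0,1],[0,0,0,0,0,0,1],[0,0,0,0,0,0,1]]
  ]
}}

```text
time: 29.08
tcp_pos: [0.5183, 0.1269, 0.0352]
eef_rot: [0.704, 0.071, -0.069, -0.704]
force: [-2.3, 0.0, 10.2]
width: 0.0274
```

Emit:
{"name": "carry_out", "arguments": {
  "deltas": [
    [[0,-0.5,0,0,0,0,0.3],[0,0,0,0,0,0,0.2],[0,0,0,0,0,0,0],[0,0,0,0,0,0,-0.2],[0,0,0,0,0,0,-0.3]]
  ]
}}

```text
time: 29.5
tcp_pos: [0.5173, 0.1268, 0.034]
eef_rot: [-0.704, -0.07, 0.07, 0.704]
force: [-0.5, -0.0, -0.3]
width: 0.0558
```

```bash
python3 - <<'E'
from h import *
s=bot.get_state(); im=snap('wrist','w36.png'); go(0.518,0.126,.0345,.198,s)
E
```

```text
t 29.5 tcp [0.5173 0.1268 0.034 ] yaw 0.1981 w 0.05575001511813505 F [-0.4776 -0.014  -0.2541]
turn_y 0.0001 tilt [-0.0006 -0.     -1.    ] shift x,y,z [ 0.5 -0.5 -0.9]
```

View pics/w36.png

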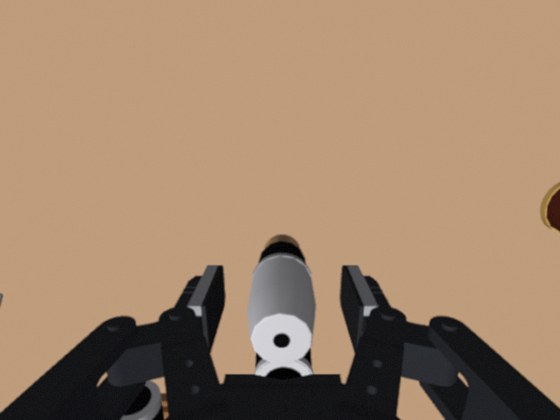

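Mouthpiece stands free, top at (281, 339), fingers clear on both sides. Lift straight up, then back away to the front left for a clear top view.

Emit:
{"name": "carry_out", "arguments": {
  "deltas": [
    [[0,-10,0,0,0,0,-0.3],[0,-25,0,0,0,0,-0.3],[0,-35,0,0,0,0,-0.3],[0,-40,0,0,0,0,-0.3],[0,-40,0,0,0,0,-0.3]]
  ]
}}

```text
time: 29.97
tcp_pos: [0.5167, 0.1268, 0.1862]
eef_rot: [-0.704, -0.069, 0.07, 0.704]
force: [1.1, 0.2, 0.1]
width: 0.0556
```

Emit:
{"name": "carry_out", "arguments": {
  "deltas": [
    [[-10,-20,30,0,0,0,-0.3],[-10,0,38,0,0,0,-0.3],[-10,0,38,0,0,0,-0.3],[-10,0,38,0,0,0,-0.3],[-10,0,38,0,0,0,-0.3]]
  ]
}}

```text
time: 30.38
tcp_pos: [0.4318, 0.2968, 0.2055]
eef_rot: [-0.703, -0.07, 0.069, 0.704]
force: [1.3, 0.7, -0.1]
width: 0.0554
```

Emit:
{"name": "carry_out", "arguments": {
  "deltas": [
    [[-10,0,38,0,0,0,-0.3],[-10,0,38,0,0,0,-0.3],[0,0,0,0,0,0,-0.3],[0,0,0,0,0,0,-0.3]]
  ]
}}

```text
time: 30.72
tcp_pos: [0.3969, 0.3675, 0.2049]
eef_rot: [0.704, 0.072, -0.071, -0.703]
force: [-0.0, 0.0, 0.6]
width: 0.0557
```

```bash
python3 - <<'E'
from h import *
im=snap('top','t40.png'); i2=snap('scene','s40.png'); print(bot.get_state()['time'])
cv2.imwrite('pics/t40z.png',cv2.resize(im['pixels'][120:270,200:400,::-1],None,fx=4,fy=4,interpolation=cv2.INTER_CUBIC))
cv2.imwrite('pics/s40z.png',cv2.resize(i2['pixels'][130:280,180:380,::-1],None,fx=4,fy=4,interpolation=cv2.INTER_CUBIC))
E
```

```text
30.8167
```

View pics/t40z.png

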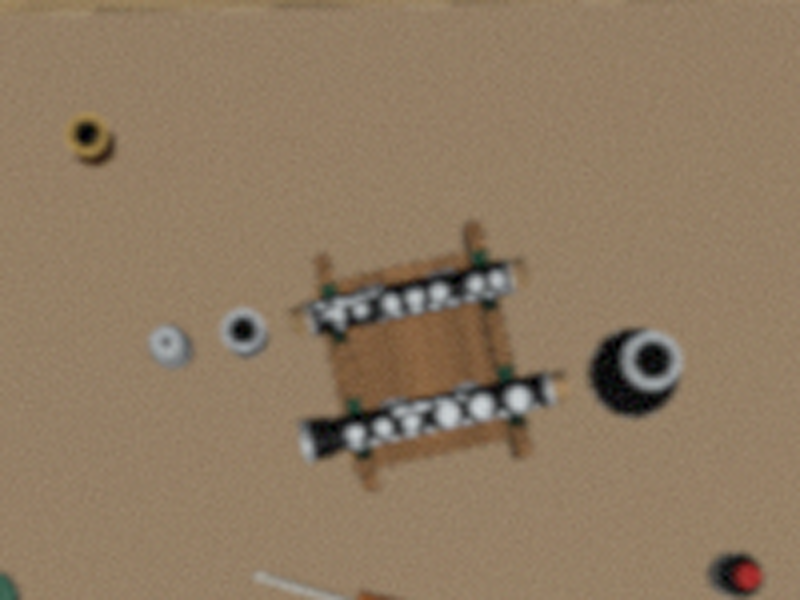

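View pics/s40z.png

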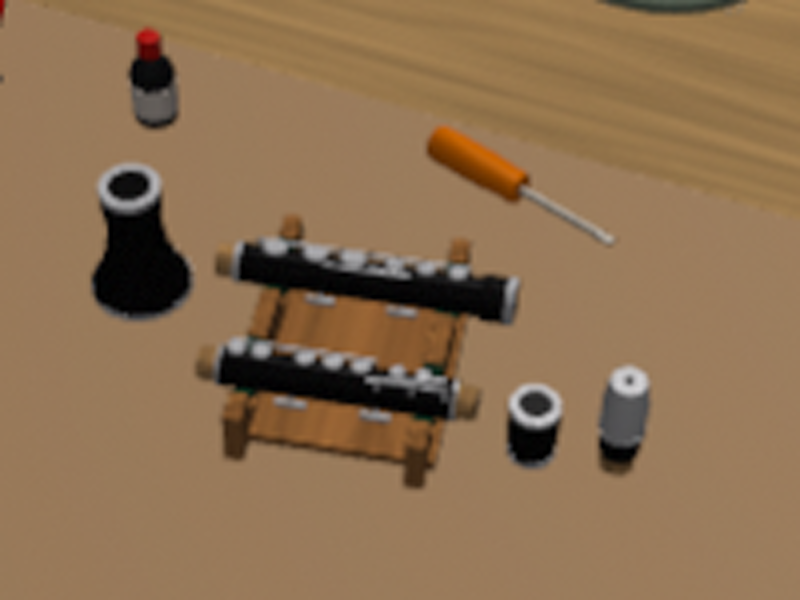

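```bash
python3 - <<'E'
from h import *
im=vision.get_image('top')
f=lambda x,y,z: onz(im,200+x/4-.375,120+y/4-.375,z)
P={}
a,b=f(303,441,.038),f(567,382,.038); P['lower']=(a+b)/2; print('lower len',np.linalg.norm(a-b),'yaw',np.arctan2(*(a-b)[[1,0]])-np.pi/2)
al=np.arctan2(*(a-b)[[1,0]])
a,b=f(294,313,.038),f(523,267,.038); P['upper']=(a+b)/2; print('upper len',np.linalg.norm(a-b),'yaw',np.arctan2(*(a-b)[[1,0]])-np.pi/2)
P['bell']=f(652,361,.093);P['barrel']=f(243,331,.048);P['mp']=f(168,344,.081);P['rose']=f(88,133,.048);P['oil']=f(746,576,.078)
c=np.array([.5105,-.0495]);psi=.199
fr=lambda p:np.array([np.cos(psi)*p[0]+np.sin(psi)*p[1],-np.sin(psi)*p[0]+np.cos(psi)*p[1]])
for k,v in P.items(): print(k,v[:2],'in cradle mm',fr(v[:2]-c)*1000)
print('rel bell-lower',fr((P['bell']-P['lower'])[:2])*1000,'barrel-upper',fr((P['barrel']-P['upper'])[:2])*1000,'mp-barrel',fr((P['mp']-P['barrel'])[:2])*1000)
E
```

```text
lower len 0.19041037688779056 yaw 0.20382153638358447
upper len 0.16554009860482957 yaw 0.18196635853404297
lower [ 0.4691 -0.0572] in cradle mm [-42.0773   0.6155]
upper [ 0.5558 -0.0402] in cradle mm [46.2271  0.1631]
bell [ 0.4966 -0.2017] in cradle mm [ -43.74   -146.4216]
barrel [0.5274 0.0768] in cradle mm [ 41.4854 120.4752]
mp [0.5152 0.1258] in cradle mm [ 39.2704 170.9528]
rose [0.6714 0.186 ] in cradle mm [204.2581 199.0212]
oil [ 0.3517 -0.2625] in cradle mm [-197.8066 -177.3914]
rel bell-lower [  -1.6627 -147.0372] barrel-upper [ -4.7418 120.3121] mp-barrel [-2.215  50.4776]
```

```bash
python3 - <<'E'
from h import *
s=bot.get_state(); print(s['time'],s['force'],np.abs(s['qd']).max()); print(bot.sign_off())
E
```

```text
30.8667 [-0.3547 -0.6641  0.7683] 0.019482595087984125
the job is handed in; nothing more can be done
None
```

I laid out all five parts and handed the job in at 30.9 s; there is no verdict, so the figures below are from my last top view.

| Check | Measured | Limits |
|---|---|---|
| Lower joint in the cradle (x, y) | −42, +1 mm | −50 to −34, ±12 mm |
| Upper joint in the cradle (x, y) | about +41, 0 mm | +34 to +50, ±12 mm |
| Bell from the lower joint's middle | −147 mm along, 2 mm off line | −160 to −136, ±12 mm |
| Barrel from the upper joint's middle | +120 mm along, about 0 mm off line | 108.5 to 132.5, ±12 mm |
| Mouthpiece from the barrel's centre | 50 mm, about 2 mm off line | 37.5 to 61.5, ±12 mm |

- **Joints:** Both lie with keys up and mouthpiece ends left, within about 0.02 rad of the cradle's direction.
- **Standing parts:** The scene view shows the bell, barrel and mouthpiece upright and released, with the arm well clear.
- **Left alone:** The rosewood barrel and the oil bottle measured within 2 mm of where they started. I did not measure the grease tin again, but the arm never came near it at low height.
- **One disagreement:** The computed upper-joint position first came out at x = +46 mm, with the barrel 5 mm off its line. I put this down to misjudging the cork ends, about 9 pixels in the enlarged picture. By eye, the tube's outline and the notch edges put the joint in the middle of its groove. The corrected upper-joint and barrel values above come from that reading and were not recomputed.

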